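Mark the last test bar and clear the press tray into the right totes

TASK

Mark the last test bar where it lies in the press: swing the sprung lever right to its stop, hold it there a moment and let it come fully home before you move the bar. Then collect that bar and every finished part from the catch tray into the two totes, each kind into the tote that already holds a sample of it: dog-bone bars with the bar, blocks with the block, all down inside and at rest, samples left in their totes. Leave the other things on the bench where they are.

Things in the scene. Friction and masses are not known exactly. Their poses are not given: they have to be found in the camera images.
- press: fixed grey hand-lever marking press; origin under its base, front towards its -x. Base x -140 to +120, y +-65, 30 high; steel bed x -130 to +20, y +-40, top at 40. Column x +20 to +110, y +-45, up to 265; its head overhangs the bed from x = -5, from 140 up; the ram under it hangs to 114 (75 with the lever at its stop). A shaft holds the lever on the -y side
- press_bed (a point): point on the press bed's top (40 above the bench) where the middle of the bar to be marked belongs
- lever (a joint): the press's sprung hand lever: 0 = home (leaning 55 deg above level towards the press's -x), 0.785 rad = its stop (10 deg above level, swung down and towards the press's -x). The spring brings it home; about 3 N at the ball to start, 8 N at the stop
- lever_ball (a point): centre of the black ball (diameter 38) at the lever's end, 160 from the hinge; about 291 above the bench when home, 188 at the stop. It can be pinched from above across the press's y, or hooked or pushed
- lever_hinge (a point): the lever's hinge, 160 above the bench; its axis lies along the press's y
- tray: fixed shallow dark steel catch tray, 260 (x) x 250 (y) outside, lip 10 high and 4 thick, floor 4 thick; origin under its centre
- tote_1: fixed grey open tote, outside 220 (x) x 170 (y) x 70 high, walls 4, floor 4 thick; origin under its centre. Either tote may be the bars' or the blocks': the sample lying in it tells. Parts may lie side by side or on one another in it
- tote_2: fixed grey open tote, outside 220 (x) x 170 (y) x 70 high, walls 4, floor 4 thick; origin under its centre. Either tote may be the bars' or the blocks': the sample lying in it tells. Parts may lie side by side or on one another in it
- press_bar: the last white plastic test bar, dog-bone shape: 120 long, 24 thick, ends 30 wide (each 36 long), waist 18 wide over the middle 48; origin at its very centre, x along its length, z through its thickness. It lies on the press bed, not yet marked, its rear end 15 to 22 under the head; its front half is free to grip: draw it out towards the press's -x, then lift
- sample_bar: sample: white plastic test bar, dog-bone shape: 120 long, 24 thick, ends 30 wide (each 36 long), waist 18 wide over the middle 48; origin at its very centre, x along its length, z through its thickness. It starts in one of the totes
- sample_block: sample: white plastic test block 64 x 48 x 30 (x, y, z); origin at its very centre. It starts in the other tote
- bar_1: finished white plastic test bar, dog-bone shape: 120 long, 24 thick, ends 30 wide (each 36 long), waist 18 wide over the middle 48; origin at its very centre, x along its length, z through its thickness. Starts flat in the catch tray, or is absent
- bar_2: finished white plastic test bar, dog-bone shape: 120 long, 24 thick, ends 30 wide (each 36 long), waist 18 wide over the middle 48; origin at its very centre, x along its length, z through its thickness. Starts flat in the catch tray, or is absent
- bar_3: finished white plastic test bar, dog-bone shape: 120 long, 24 thick, ends 30 wide (each 36 long), waist 18 wide over the middle 48; origin at its very centre, x along its length, z through its thickness. Starts flat in the catch tray, or is absent
- block_1: finished white plastic test block 64 x 48 x 30 (x, y, z); origin at its very centre. Starts flat in the catch tray, or is absent
- block_2: finished white plastic test block 64 x 48 x 30 (x, y, z); origin at its very centre. Starts flat in the catch tray, or is absent
- block_3: finished white plastic test block 64 x 48 x 30 (x, y, z); origin at its very centre. Starts flat in the catch tray, or is absent
- blower: bystander: orange rubber blower bulb, lying, 85 long, 48 across
- weight: bystander: steel weight 50 x 35 x 30
- wash_bottle: bystander: clear bottle, diameter 60, 150 high
- slide_box: bystander: black slide box 90 x 60 x 35

How it is judged:
By the outcome, as a careful person would: the job done as asked, in the order asked, and still so for the second after the job is handed in, with the robot touching nothing.
Of bar_1, bar_2, bar_3, block_1, block_2, block_3 only 4 to 6 are there at a start; the rules pass over those that are not, and their reading is None.
At some moment in a run one of bar_1, bar_2, bar_3, block_1, block_2, block_3 may be knocked a few centimetres aside while the robot is not near it.
Once in a run the grip may slacken for a moment while it holds something.
It also fails if it takes over 210 s, if anything falls off the work surface, if the arm or the gripper's body presses on something with over 40 N, if the wrist force passes 120 N, or if a joint passes its speed limit or range.

ROBOT

A 6-joint arm with a two-finger parallel gripper is mounted at the origin on the work surface. World frame = base frame: x ahead of the robot, y to its left, z up, the work surface at z = 0. Lengths are in mm, angles in rad, forces in N, time in s.
With the tool pointing down it reaches from about 400 to 925 mm from the base axis. Payload 12.5 kg.
Tool frame: the origin (TCP) lies on the mounting face of the last link; the fingertips stand 190 mm ahead of it and the grasp point (between the pads) lies 171 mm ahead of it (env.grasp_offset is the distance from the TCP to the grasp point, in mm); z points along the fingers, y is the direction in which the jaws open and shut (so a half turn about z gives the same grasp; the last joint's range is limited). The gripper opens to 95 mm and grips with 3 to 60 N. Pads are 20 mm wide; open, the fingers measure 119 mm over their backs; the gripper's body (75 mm by 180 mm) begins 59 mm behind the grasp point.
Start: joints at [-1.359, 0.491, 1.559, -0, 1.092, -0.106], TCP at [195.318, -593.697, 404.761] pointing down, gripper open.
Joint ranges: [-3.1, 3.1], [-0.84, 2.19], [0.05, 2.79], [-1.13, 4.28], [0.06, 2.93], [-2.69, 2.69]. Speed limits (rad/s): [2.22, 2.22, 2.79, 3.14, 3.14, 3.14].

INTERFACE

Orientations are given as [roll, pitch, yaw] about the fixed x, y, z axes, in that order (R = Rz(yaw) Ry(pitch) Rx(roll)).
In Python, from cell import env, viewer gives the robot as it stands.
- The arm moves only by the tool play_rows, never from a script. Its argument "increments" is a list of rows, each an object of numbers: "dx", "dy", "dz": the shift along the tool's x, y, z in mm; "rx", "ry", "rz": the turn, a rotation vector about the tool's x, y, z in units of 6 degrees (1.0 is 6 degrees). A call has 1 to 8 rows; each row is the pose to reach, as a shift and turn from the pose measured when the call began, along the tool's axes at that moment; what a row does not reach only later rows make up. A row lasts 1/12 s, in which the tool goes at most 41.7 mm and 7.16 degrees, less where a joint would pass 70% of its speed; a pose out of reach is approached as far as the arm can. A call with a gripper value outside its range is refused whole. "fingers" is the opening, from 0 (shut) to 1 (fully open), set as the call begins (left out, the last holds). The fingers move at their own pace and stop on an object; the grip force is fixed at half the most. Time passes only in rows, so rows that repeat a pose let the fingers close. It gives the time, the measured TCP pose, the force and the opening at its end, in the units of the state.
- env.state(): the state, without advancing time (a new reading comes with each control period).
- viewer.read_camera(name): name is "scene" or "top" or "wrist"; returns a dict with "image" (400x640x3 uint8, red, green, blue), "fx", "fy", "cx", "cy" (pixels), "rvec" (rotation vector, rad) and "tvec" (3), from world to camera coordinates, as OpenCV has them. Camera axes: x right, y down, z forward; pixel columns grow to the right and rows downward; lengths in mm; the calibration is good to about 2 mm. A picture is of the moment at which its call begins. There is no depth.
- env.job_done(): hands the job in, once; it reports no verdict.
The state is a dict: "t": time; "joints": joint angles; "qvel": joint speeds; "tau": joint torques, N m; "eef_pos": TCP position; "tcp_rot": TCP orientation; "ft_force": force on the tool from outside, world axes, zero at the start; "moment": the same for the moment, N m; "opening": opening from 0.0 (shut) to 1.0 (fully open).
Only numpy, scipy, OpenCV 4.12 (cv2) and the standard library are available. Lean on these libraries where they do the work, as an engineer would, in place of code of your own. Each camera call takes 0.05 s, during which the arm holds its last target.

## Working session

There is one attempt and no reset: what is moved stays moved. The work goes in short steps, Python scripts to look and compute and a tool call to move; the robot and the scene stay as the last step left them, time stands still between calls to the robot, and variables do not carry over. Pictures are saved under pics/ and viewed, and the job is handed in when it is done.

Besides the shell and the picture viewer there is one more tool, called after ">>>" as name(argument=value, ...), one argument or row to a line, values as JSON. play_rows: Moves the arm, as the interface text tells. Its arguments: {"type":"object","properties":{"increments":{"type":"array","items":{"type":"object","properties":{"dx":{"type":"number"},"dy":{"type":"number"},"dz":{"type":"number"},"rx":{"type":"number"},"ry":{"type":"number"},"rz":{"type":"number"}}}},"fingers":{"type":"number"}},"required":["increments"]}

```bash
ls; mkdir -p pics; python3 - <<'E'
from cell import env, viewer
import cv2
print(env.state())
for n in ["scene","top","wrist"]:
    c=viewer.read_camera(n); cv2.imwrite(f"pics/a_{n}.png",c["image"][:,:,::-1])
    print(n,c["fx"],c["fy"],c["cx"],c["cy"],c["rvec"],c["tvec"])
E
```

```text
pics
{'t': 0.0, 'joints': array([-1.35858023e+00,  4.91600675e-01,  1.55947657e+00,  2.93248062e-05,
        1.09168705e+00, -1.05596894e-01]), 'qvel': array([ 2.41637505e-03, -6.19673792e-04,  7.18703405e-04,  1.09182705e-03,
       -9.70106246e-05,  3.61840186e-04]), 'tau': array([-2.29530298e-03, -6.12644434e+01, -2.58180875e+01,  6.91037276e-02,
        4.82711813e-02, -1.36263784e-04]), 'eef_pos': array([ 195.32490629, -593.66124561,  404.12673433]), 'tcp_rot': array([-3.14043028e+00, -1.49353928e-04,  3.17799369e-01]), 'ft_force': array([ 1.13809018, -0.098697  ,  0.07038487]), 'moment': array([-0.00604165,  0.00687194,  0.03596236]), 'opening': 0.9986983595892786}
scene 513.5943710721217 513.5943710721217 318.12538278455986 200.04079350546309 [ 1.18319355  2.26959386 -1.06184098] [ 313.79336048 -153.11815191 1814.08381401]
top 495.8340169156977 495.8340169156977 320.7190367667932 195.0624191448582 [ 2.13761686 -2.1560194   0.15884323] [   8.5287893   595.77600509 1418.05772609]
wrist 302.3252890303197 302.3252890303197 318.2897619376827 202.41370016040491 [-2.36815733  1.71418392  0.22657325] [-622.91400777  -29.76923397  389.81271254]
```

View pics/a_top.png

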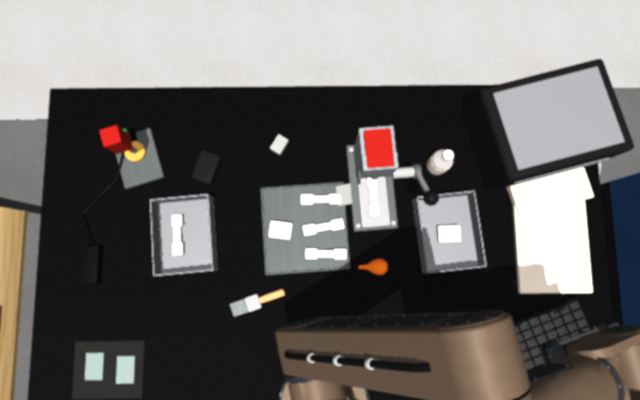

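View pics/a_scene.png

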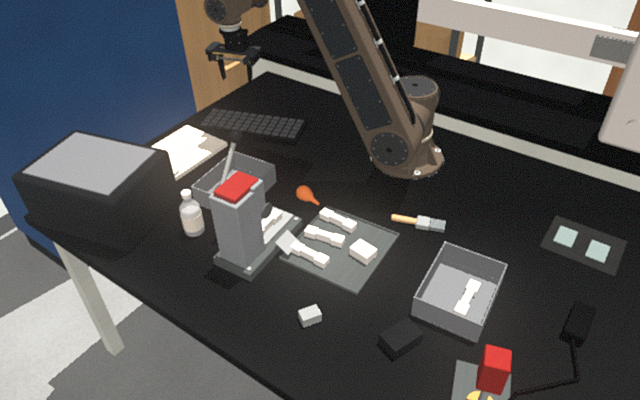

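View pics/a_wrist.png

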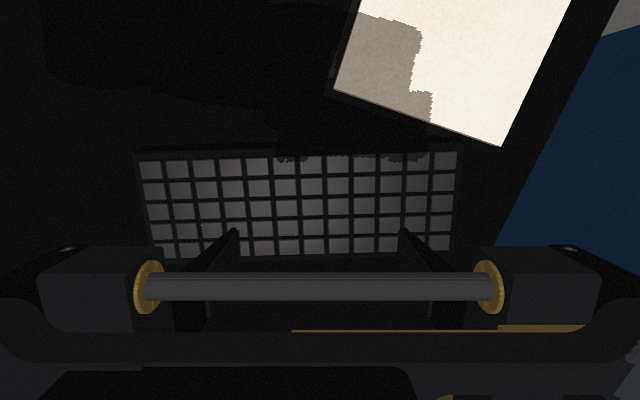

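```bash
cat > h.py <<'E'
import numpy as np, cv2
from cell import env, viewer
def cam(n):
    c=viewer.read_camera(n); c["R"]=cv2.Rodrigues(np.array(c["rvec"],float))[0]; c["t"]=np.array(c["tvec"],float); return c
def px2w(c,u,v,z):
    d=c["R"].T@np.array([(u-c["cx"])/c["fx"],(v-c["cy"])/c["fy"],1.]); o=-c["R"].T@c["t"]
    return o+d*(z-o[2])/d[2]
def w2px(c,p):
    q=c["R"]@np.array(p,float)+c["t"]; return np.array([c["fx"]*q[0]/q[2]+c["cx"],c["fy"]*q[1]/q[2]+c["cy"]])
def crop(c,name,x0,y0,x1,y1,s):
    cv2.imwrite("pics/"+name,cv2.resize(c["image"][y0:y1,x0:x1,::-1],None,fx=s,fy=s,interpolation=cv2.INTER_CUBIC))
def st():
    s=env.state(); print("t",round(s["t"],2),"pos",s["eef_pos"].round(1),"rot",s["tcp_rot"].round(3),"F",s["ft_force"].round(1),"op",round(s["opening"],3)); return s
E
python3 - <<'E'
from h import *
c=cam("top"); crop(c,"b_top.png",250,115,490,285,3.3)
c=cam("scene"); crop(c,"b_scene.png",170,130,410,330,3.3)
E
```

```text
(no output)
```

View pics/b_top.png

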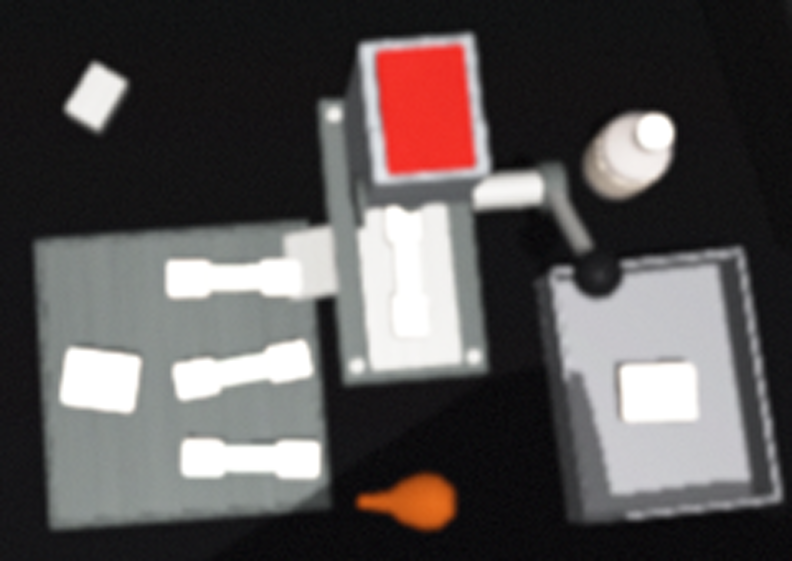

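View pics/b_scene.png

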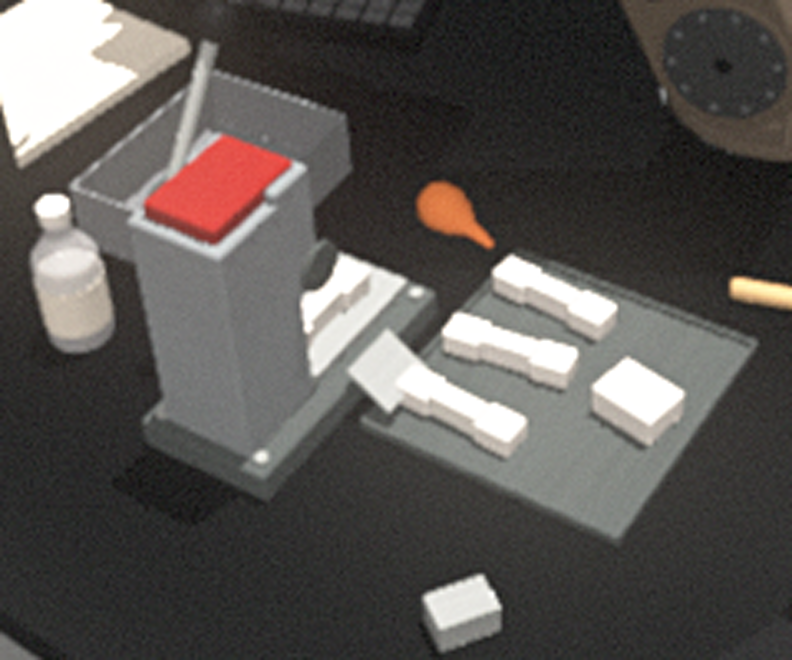

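```bash
cat > seg.py <<'E'
from h import *
def seg(c,z,box,thr=215):
    x0,y0,x1,y1=box; g=cv2.cvtColor(c["image"],cv2.COLOR_RGB2GRAY)[y0:y1,x0:x1]
    g=cv2.resize(g,None,fx=4,fy=4,interpolation=cv2.INTER_CUBIC)
    n,l,s,ce=cv2.connectedComponentsWithStats((g>thr).astype(np.uint8))
    for i in range(1,n):
        if s[i,4]<1000: continue
        p=np.argwhere(l==i)[:,::-1]
        uv=(p+0.5)/4-0.5+np.array([x0,y0])
        W=np.array([px2w(c,u,v,z)[:2] for u,v in uv[::3]]).astype(np.float32)
        r=cv2.minAreaRect(W); m=W.mean(0); C=np.cov((W-m).T); w,V=np.linalg.eigh(C); v=V[:,1]
        print("px",uv.mean(0).round(1),"mean",m.round(1),"rectC",np.round(r[0],1),"size",np.round(r[1],1),"pca ang deg",np.degrees(np.arctan2(v[1],v[0])).round(1),"rect ang",round(r[2],1))
E
python3 - <<'E'
from seg import *
c=cam("top")
print("tray bars z28");seg(c,28,(262,180,350,270))
print("z34");seg(c,34,(262,215,300,250))
print("press bar z64");seg(c,64,(366,176,382,222),235)
print("sample block z34");seg(c,34,(425,215,475,250))
print("sample bar z28");seg(c,28,(155,205,210,262),225)
f=lambda u,v:(u/3.3+250,v/3.3+115)
ball=f(597,274); print("ball",px2w(c,*ball,291))
for p in [(320,100),(343,383),(487,372)]: print("press base",px2w(c,*f(*p),30))
for p in [(360,230),(368,367),(462,362)]: print("bed",px2w(c,*f(*p),40))
for p in [(540,278),(743,250),(781,500),(572,520)]: print("toteR rim",px2w(c,*f(*p),70))
for p in [(35,240),(50,527),(328,507)]: print("tray",px2w(c,*f(*p),10))
for p in [(150,199),(210,194),(216,269),(154,275)]: print("toteL rim",px2w(c,*p,70))
for p in [(285,235),(330,228),(338,297),(300,298)]: print("chute z20?",px2w(c,*f(*p),20))
E
```

```text
tray bars z28
px [328.  197.1] mean [591.8 -17.8] rectC [589.1 -10.9] size [ 54.2 153.6] pca ang deg 96.9 rect ang 10.9
px [323.  226.7] mean [503.6  -2.5] rectC [503.6  -2.6] size [ 33.1 122.8] pca ang deg 100.2 rect ang 10.3
px [279.9 229.8] mean [495.7 124.6] rectC [495.7 124.5] size [67.1 51.1] pca ang deg 82.4 rect ang 82.2
px [325.4 253.6] mean [424.8  -8.7] rectC [424.8  -9.1] size [122.5  32.3] pca ang deg 88.7 rect ang 88.7
z34
px [279.9 229.8] mean [495.2 124.2] rectC [495.2 124. ] size [66.8 50.9] pca ang deg 82.4 rect ang 82.2
press bar z64
px [373.7 200. ] mean [ 577.  -150.1] rectC [ 578.6 -149.5] size [ 46.  128.4] pca ang deg 178.3 rect ang 88.5
sample block z34
px [449.5 233.7] mean [ 479.5 -373.6] rectC [ 479.6 -373.6] size [52.5 69.6] pca ang deg 94.8 rect ang 2.0
sample bar z28
px [176.2 234.8] mean [483.5 429.7] rectC [484.5 429.3] size [124.7  32.2] pca ang deg -176.8 rect ang 3.5
ball [ 549.93811704 -264.85220915  291.        ]
press base [748.97920973 -77.19828529  30.        ]
press base [489.86546938 -93.47976843  30.        ]
press base [ 498.5861775  -222.
[... 233 characters left out ...]
 600.75674814 -444.2159965    70.        ]
toteR rim [ 383.23003872 -465.16481166   70.        ]
toteR rim [ 367.82112202 -284.91061728   70.        ]
tray [624.66500985 184.76896622  10.        ]
tray [365.02526201 169.072739    10.        ]
tray [380.52767383 -79.40412549  10.        ]
toteL rim [584.60945056 496.69832736  70.        ]
toteL rim [597.74932799 323.80094477  70.        ]
toteL rim [382.92476997 301.73833386  70.        ]
toteL rim [367.6765375  476.46712489  70.        ]
chute z20? [625.72795139 -43.8613136   20.        ]
chute z20? [631.841901   -84.92931188  20.        ]
chute z20? [568.46310934 -91.07817113  20.        ]
chute z20? [567.84324486 -56.67018197  20.        ]
```

```bash
cat >> h.py <<'E'
from scipy.spatial.transform import Rotation as Ro
def go(x,y,zg,psi_deg,pitch=0):
    "grasp-point target -> tool increments"
    s=env.state(); r,p,w=s["tcp_rot"]; R0=Ro.from_euler('xyz',[r,p,w])
    Rt=Ro.from_euler('xyz',[np.pi,0,np.radians(psi_deg)])
    T=np.array([x,y,zg])-Rt.apply([0,0,171.])
    d=R0.inv().apply(T-s["eef_pos"]); rv=np.degrees((R0.inv()*Rt).as_rotvec())/6
    print("GO d",d.round(1),"r",rv.round(2),"rows>=",max(np.linalg.norm(d)/41.7,np.linalg.norm(rv)*6/7.16).round(1))
PO=np.array([633.9,-148.8]); PY=np.radians(3.7)
def press(x,y): c,s=np.cos(PY),np.sin(PY); return PO+np.array([c*x-s*y,s*x+c*y])
E
python3 - <<'E'
from h import *
c=cam("wrist"); s=st(); o=-c["R"].T@c["t"]
R0=Ro.from_euler('xyz',s["tcp_rot"]); print("cam in tool",R0.inv().apply(o-s["eef_pos"]), "cam axes in tool",R0.inv().apply(c["R"]))
print("ball home",press(-91.8,-110),"stop",press(-157.6,-110))
t=cam("top")
print(w2px(t,[*press(-91.8,-110),291]), [w2px(t,[*press(a,b),30]) for a,b in[(-140,65),(-140,-65),(120,65)]])
go(*press(-91.8,-110),391,3.7)
E
```

```text
t 0.35 pos [ 195.3 -593.7  404.6] rot [-3.141 -0.     0.318] F [-0.1 -0.3 -0.2] op 1.002
cam in tool [71.2241617  -1.26003649 21.14685465] cam axes in tool [[-4.17439935e-04  9.99999363e-01  1.04828105e-03]
 [-9.66333339e-01 -1.33670485e-04 -2.57293335e-01]
 [-2.57293031e-01 -1.12039344e-03  9.66332780e-01]]
ball home [ 549.38990015 -264.49478391] stop [ 483.72705247 -268.74100979]
[430.77197476 198.25388935] [array([353.7654528 , 231.01734274]), array([397.72248783, 227.79374678]), array([346.63381233, 145.15204377])]
GO d [ 439.2 -202.1 -157.3] r [-0.   -0.    2.42] rows>= 12.2
```

>>> play_rows(
  increments=[
    {"dz": -40,"dx": 10},
    {"dz": -80,"dx": 30,"rz": 0.5},
    {"dz": -120,"dx": 55,"dy": -10,"rz": 1},
    {"dz": -150,"dx": 85,"dy": -25,"rz": 1.5},
    {"dz": -157,"dx": 120,"dy": -42,"rz": 2},
    {"dz": -157,"dx": 157,"dy": -60,"rz": 2.4},
    {"dz": -157,"dx": 194,"dy": -77,"rz": 2.42},
    {"dz": -157,"dx": 231,"dy": -94,"rz": 2.42},
  ],
  fingers=1,
)

```text
invalid input
```

```bash
python3 - <<'E'
from h import *
st(); go(*press(-91.8,-110),391,3.7)
E
```

```text
t 0.4 pos [ 195.3 -593.7  404.7] rot [-3.142 -0.     0.318] F [ 0.3 -0.  -0. ] op 1.002
GO d [ 439.2 -202.1 -157.3] r [-0.   -0.    2.42] rows>= 12.2
```

>>> play_rows(
  increments=[
    {"dx": 10,"dy": 0,"dz": -40,"rx": 0,"ry": 0,"rz": 0},
    {"dx": 30,"dy": 0,"dz": -75,"rx": 0,"ry": 0,"rz": 0.5},
  ],
)

```text
t: 0.57
eef_pos: [222.9, -584.8, 479.6]
tcp_rot: [-3.138, 0.0, 0.264]
ft_force: [0.6, -0.3, 1.1]
opening: 1.001
```

```bash
python3 - <<'E'
from h import *
st(); go(*press(-91.8,-110),391,3.7)
E
```

```text
t 0.57 pos [ 222.9 -584.8  479.6] rot [-3.138  0.     0.264] F [ 0.6 -0.3  1.1] op 1.001
GO d [ 398.8 -224.3  -81.8] r [-0.03  0.01  1.91] rows>= 11.1
```

>>> play_rows(
  increments=[
    {"dx": 20,"dy": -10,"dz": -35,"rx": 0,"ry": 0,"rz": 0.5},
    {"dx": 50,"dy": -27,"dz": -60,"rx": 0,"ry": 0,"rz": 1},
    {"dx": 84,"dy": -47,"dz": -75,"rx": 0,"ry": 0,"rz": 1.5},
    {"dx": 120,"dy": -67,"dz": -82,"rx": 0,"ry": 0,"rz": 1.9},
    {"dx": 156,"dy": -87,"dz": -82,"rx": 0,"ry": 0,"rz": 1.9},
    {"dx": 192,"dy": -107,"dz": -82,"rx": 0,"ry": 0,"rz": 1.9},
    {"dx": 228,"dy": -128,"dz": -82,"rx": 0,"ry": 0,"rz": 1.9},
    {"dx": 264,"dy": -148,"dz": -82,"rx": 0,"ry": 0,"rz": 1.9},
  ],
)

```text
t: 1.23
eef_pos: [440.1, -371.5, 562.3]
tcp_rot: [-3.139, 0.001, 0.065]
ft_force: [0.8, -0.3, 0.2]
opening: 1.003
```

```bash
python3 - <<'E'
from h import *
st(); go(*press(-91.8,-110),391,3.7)
E
```

```text
t 1.23 pos [ 440.1 -371.5  562.3] rot [-3.139e+00  1.000e-03  6.500e-02] F [ 0.8 -0.3  0.2] op 1.003
GO d [116.  -99.7   0.5] r [-0.03  0.01  0.  ] rows>= 3.7
```

>>> play_rows(
  increments=[
    {"dx": 30,"dy": -25,"dz": 0,"rx": 0,"ry": 0,"rz": 0},
    {"dx": 60,"dy": -52,"dz": 0,"rx": 0,"ry": 0,"rz": 0},
    {"dx": 90,"dy": -77,"dz": 0,"rx": 0,"ry": 0,"rz": 0},
    {"dx": 116,"dy": -99.7,"dz": 0,"rx": 0,"ry": 0,"rz": 0},
    {"dx": 116,"dy": -99.7,"dz": 0,"rx": 0,"ry": 0,"rz": 0},
    {"dx": 116,"dy": -99.7,"dz": 0,"rx": 0,"ry": 0,"rz": 0},
  ],
)

```text
t: 1.73
eef_pos: [550.3, -263.2, 562.2]
tcp_rot: [-3.138, 0.001, 0.068]
ft_force: [0.4, 0.3, 0.3]
opening: 1.0
```

```bash
python3 - <<'E'
from h import *
st(); go(*press(-91.8,-110),291,3.7)
c=cam("wrist"); cv2.imwrite("pics/c_w.png",c["image"][:,:,::-1])
print(w2px(c,[*press(-91.8,-110),291]),w2px(c,[*press(-140,65),30]),w2px(c,[*press(-140,-65),30]))
E
```

```text
t 1.73 pos [ 550.3 -263.2  562.2] rot [-3.138e+00  1.000e-03  6.800e-02] F [0.4 0.3 0.3] op 1.0
GO d [ -0.9   1.5 100.2] r [-0.03  0.01  0.03] rows>= 2.4
[322.16505934 207.98285334] [220.02256983 192.69501495] [294.83463287 192.98404301]
```

View pics/c_w.png

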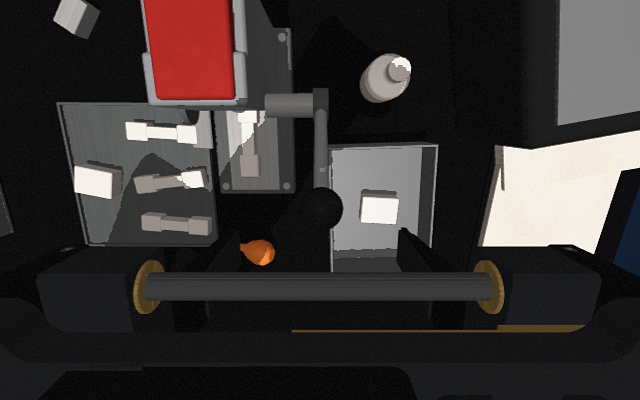

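>>> play_rows(
  increments=[
    {"dx": -0.9,"dy": 1.5,"dz": 35,"rx": 0,"ry": 0,"rz": 0},
    {"dx": -0.9,"dy": 1.5,"dz": 70,"rx": 0,"ry": 0,"rz": 0},
    {"dx": -0.9,"dy": 1.5,"dz": 100,"rx": 0,"ry": 0,"rz": 0},
    {"dx": -0.9,"dy": 1.5,"dz": 100,"rx": 0,"ry": 0,"rz": 0},
  ],
)

```text
t: 2.12
eef_pos: [547.2, -266.5, 457.0]
tcp_rot: [-3.134, 0.008, 0.064]
ft_force: [-1.1, -0.8, -0.3]
opening: 0.999
```

>>> play_rows(
  increments=[
    {"dx": 0,"dy": 0,"dz": 0,"rx": 0,"ry": 0,"rz": 0},
    {"dx": 0,"dy": 0,"dz": 0,"rx": 0,"ry": 0,"rz": 0},
    {"dx": 0,"dy": 0,"dz": 0,"rx": 0,"ry": 0,"rz": 0},
    {"dx": 0,"dy": 0,"dz": 0,"rx": 0,"ry": 0,"rz": 0},
    {"dx": 0,"dy": 0,"dz": 0,"rx": 0,"ry": 0,"rz": 0},
    {"dx": 0,"dy": 0,"dz": 0,"rx": 0,"ry": 0,"rz": 0},
  ],
  fingers=0,
)

```text
t: 2.62
eef_pos: [547.2, -266.5, 457.9]
tcp_rot: [-3.134, 0.007, 0.064]
ft_force: [-0.5, 0.8, 0.0]
opening: 0.638
```

>>> play_rows(
  increments=[
    {"dx": 0,"dy": 0,"dz": -3,"rx": 0,"ry": 0,"rz": 0},
    {"dx": 0,"dy": 0,"dz": -3,"rx": 0,"ry": 0,"rz": 0},
    {"dx": 0,"dy": 0,"dz": -3,"rx": 0,"ry": 0,"rz": 0},
    {"dx": 0,"dy": 0,"dz": -3,"rx": 0,"ry": 0,"rz": 0},
    {"dx": 0,"dy": 0,"dz": -3,"rx": 0,"ry": 0,"rz": 0},
    {"dx": 0,"dy": 0,"dz": -3,"rx": 0,"ry": 0,"rz": 0},
  ],
  fingers=0,
)

```text
t: 3.12
eef_pos: [547.2, -266.2, 461.1]
tcp_rot: [-3.134, 0.007, 0.065]
ft_force: [-0.6, 5.3, 3.8]
opening: 0.383
```

```bash
python3 - <<'E'
from h import *
s=st()
# arc increments
R0=Ro.from_euler('xyz',s["tcp_rot"])
h=np.array([*press(0,-110),160])
for k in range(1,11):
    a=np.radians(55-4.5*k); p=np.array([*press(-160*np.cos(a),-110),160+160*np.sin(a)])
    b=np.array([*press(-160*np.cos(np.radians(55)),-110),160+160*np.sin(np.radians(55))])
    print(k,R0.inv().apply(p-b).round(1))
E
```

```text
t 3.12 pos [ 547.2 -266.2  461.1] rot [-3.134  0.007  0.065] F [-0.6  5.3  3.8] op 0.383
1 [-9.9  0.1  7.7]
2 [-19.3   0.1  16.1]
3 [-27.9   0.2  25.2]
4 [-35.8   0.3  35. ]
5 [-42.8   0.4  45.4]
6 [-49.1   0.4  56.3]
7 [-54.5   0.5  67.7]
8 [-58.9   0.6  79.4]
9 [-62.5   0.7  91.5]
10 [-65.    0.8 103.8]
```

>>> play_rows(
  increments=[
    {"dx": 0,"dy": 0,"dz": 0,"rx": 0,"ry": 0,"rz": 0},
    {"dx": 0,"dy": 0,"dz": 0,"rx": 0,"ry": 0,"rz": 0},
    {"dx": -5,"dy": 0,"dz": 3.8,"rx": 0,"ry": 0,"rz": 0},
    {"dx": -9.9,"dy": 0,"dz": 7.7,"rx": 0,"ry": 0,"rz": 0},
    {"dx": -14.7,"dy": 0,"dz": 11.9,"rx": 0,"ry": 0,"rz": 0},
    {"dx": -19.3,"dy": 0,"dz": 16.1,"rx": 0,"ry": 0,"rz": 0},
    {"dx": -23.7,"dy": 0.2,"dz": 20.6,"rx": 0,"ry": 0,"rz": 0},
    {"dx": -27.9,"dy": 0.2,"dz": 25.2,"rx": 0,"ry": 0,"rz": 0},
  ],
  fingers=0,
)

```text
t: 3.78
eef_pos: [518.9, -268.0, 436.4]
tcp_rot: [-3.134, 0.006, 0.065]
ft_force: [0.4, 2.9, 6.4]
opening: 0.389
```

```bash
python3 - <<'E'
from h import *
s=st()
p=s["eef_pos"]; b=np.array([547.2,-266.2,461.1]); R0=Ro.from_euler('xyz',s["tcp_rot"])
print("along",R0.inv().apply(p-b))
E
```

```text
t 3.78 pos [ 518.9 -268.   436.4] rot [-3.134  0.006  0.065] F [0.4 2.9 6.4] op 0.389
along [-28.24892617   0.14840703  24.90111913]
```

>>> play_rows(
  increments=[
    {"dx": -4,"dy": 0,"dz": 5,"rx": 0,"ry": 0,"rz": 0},
    {"dx": -7.9,"dy": 0,"dz": 9.8,"rx": 0,"ry": 0,"rz": 0},
    {"dx": -11.5,"dy": 0,"dz": 15,"rx": 0,"ry": 0,"rz": 0},
    {"dx": -14.9,"dy": 0.2,"dz": 20.2,"rx": 0,"ry": 0,"rz": 0},
    {"dx": -18.1,"dy": 0.2,"dz": 25.6,"rx": 0,"ry": 0,"rz": 0},
    {"dx": -21.2,"dy": 0.2,"dz": 31.1,"rx": 0,"ry": 0,"rz": 0},
    {"dx": -24,"dy": 0.3,"dz": 36.8,"rx": 0,"ry": 0,"rz": 0},
    {"dx": -26.6,"dy": 0.3,"dz": 42.5,"rx": 0,"ry": 0,"rz": 0},
  ],
  fingers=0,
)

```text
t: 4.45
eef_pos: [491.6, -269.8, 394.2]
tcp_rot: [-3.135, 0.006, 0.065]
ft_force: [-1.9, 2.8, 7.8]
opening: 0.386
```

```bash
python3 - <<'E'
from h import *
s=st()
p=s["eef_pos"]; b=np.array([547.2,-266.2,461.1]); R0=Ro.from_euler('xyz',s["tcp_rot"])
print("along",R0.inv().apply(p-b), "remaining", np.array([-65,.8,103.8])-R0.inv().apply(p-b))
E
```

```text
t 4.45 pos [ 491.6 -269.8  394.2] rot [-3.135  0.006  0.065] F [-1.9  2.8  7.8] op 0.386
along [-55.32410917   0.44675015  67.16729048] remaining [-9.67589083  0.35324985 36.63270952]
```

>>> play_rows(
  increments=[
    {"dx": -2.4,"dy": 0,"dz": 6,"rx": 0,"ry": 0,"rz": 0},
    {"dx": -4.4,"dy": 0,"dz": 12,"rx": 0,"ry": 0,"rz": 0},
    {"dx": -6.3,"dy": 0.2,"dz": 18,"rx": 0,"ry": 0,"rz": 0},
    {"dx": -7.7,"dy": 0.2,"dz": 24.2,"rx": 0,"ry": 0,"rz": 0},
    {"dx": -9,"dy": 0.3,"dz": 30.5,"rx": 0,"ry": 0,"rz": 0},
    {"dx": -9.7,"dy": 0.3,"dz": 36.6,"rx": 0,"ry": 0,"rz": 0},
    {"dx": -9.9,"dy": 0.3,"dz": 38.5,"rx": 0,"ry": 0,"rz": 0},
    {"dx": -9.9,"dy": 0.3,"dz": 40,"rx": 0,"ry": 0,"rz": 0},
  ],
  fingers=0,
)

```text
t: 5.12
eef_pos: [480.7, -270.6, 354.2]
tcp_rot: [-3.135, 0.007, 0.065]
ft_force: [-8.4, 1.8, 10.0]
opening: 0.386
```

```bash
python3 - <<'E'
from h import *
s=st()
p=s["eef_pos"]; b=np.array([547.2,-266.2,461.1]); R0=Ro.from_euler('xyz',s["tcp_rot"])
print("along",R0.inv().apply(p-b), "remaining", np.array([-65,.8,103.8])-R0.inv().apply(p-b))
E
```

```text
t 5.12 pos [ 480.7 -270.6  354.2] rot [-3.135  0.007  0.065] F [-8.4  1.8 10. ] op 0.386
along [-65.79922327   0.81232201 107.37916157] remaining [ 0.79922327 -0.01232201 -3.57916157]
```

>>> play_rows(
  increments=[
    {"dx": 0,"dy": 0,"dz": 2,"rx": 0,"ry": 0,"rz": 0},
    {"dx": 0,"dy": 0,"dz": 4,"rx": 0,"ry": 0,"rz": 0},
    {"dx": 0,"dy": 0,"dz": 4,"rx": 0,"ry": 0,"rz": 0},
  ],
  fingers=0,
)

```text
t: 5.37
eef_pos: [480.5, -270.5, 352.1]
tcp_rot: [-3.136, 0.006, 0.065]
ft_force: [-5.9, 6.9, 23.3]
opening: 0.389
```

```bash
python3 - <<'E'
from h import *
s=st()
c=cam("wrist"); cv2.imwrite("pics/d_w.png",c["image"][:,:,::-1])
print(w2px(c,[*press(-157.6,-110),188]))
c=cam("top"); crop(c,"d_t.png",350,130,490,270,4); print((w2px(c,[*press(-157.6,-110),188])-[350,130])*4)
E
```

```text
t 5.37 pos [ 480.5 -270.5  352.1] rot [-3.136  0.006  0.065] F [-5.9  6.9 23.3] op 0.389
[319.19869417 256.19406602]
[298.96162343 393.68913584]
```

View pics/d_w.png

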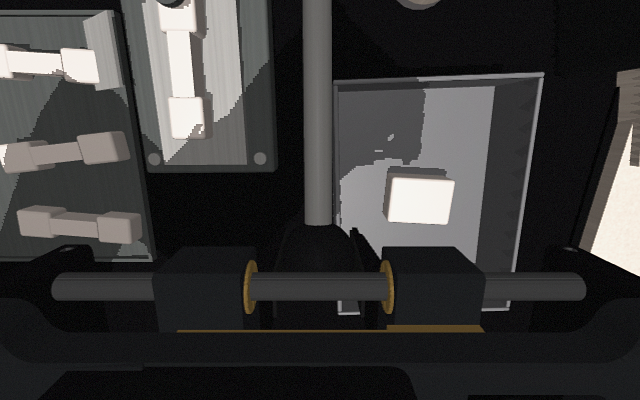

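View pics/d_t.png

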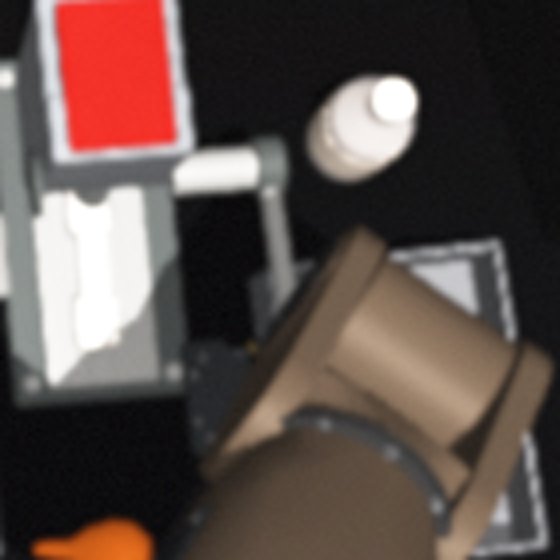

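>>> play_rows(
  increments=[
    {"dx": 0,"dy": 0,"dz": 1,"rx": 0,"ry": 0,"rz": 0},
    {"dx": 0,"dy": 0,"dz": 1,"rx": 0,"ry": 0,"rz": 0},
    {"dx": 0,"dy": 0,"dz": 1,"rx": 0,"ry": 0,"rz": 0},
    {"dx": 0,"dy": 0,"dz": 1,"rx": 0,"ry": 0,"rz": 0},
    {"dx": 0,"dy": 0,"dz": 1,"rx": 0,"ry": 0,"rz": 0},
    {"dx": 0,"dy": 0,"dz": 1,"rx": 0,"ry": 0,"rz": 0},
    {"dx": 0,"dy": 0,"dz": 1,"rx": 0,"ry": 0,"rz": 0},
    {"dx": 0,"dy": 0,"dz": 1,"rx": 0,"ry": 0,"rz": 0},
  ],
  fingers=0,
)

```text
t: 6.13
eef_pos: [480.3, -270.3, 352.4]
tcp_rot: [-3.137, 0.004, 0.065]
ft_force: [-2.7, 5.7, 17.7]
opening: 0.385
```

>>> play_rows(
  increments=[
    {"dx": 1,"dy": 0,"dz": -8,"rx": 0,"ry": 0,"rz": 0},
    {"dx": 3,"dy": 0,"dz": -16.3,"rx": 0,"ry": 0,"rz": 0},
    {"dx": 6.5,"dy": 0,"dz": -28.4,"rx": 0,"ry": 0,"rz": 0},
    {"dx": 11,"dy": 0,"dz": -40,"rx": 0,"ry": 0,"rz": 0},
    {"dx": 16.4,"dy": -0.2,"dz": -51.5,"rx": 0,"ry": 0,"rz": 0},
    {"dx": 22.7,"dy": -0.3,"dz": -62.4,"rx": 0,"ry": 0,"rz": 0},
    {"dx": 29.7,"dy": -0.4,"dz": -72.8,"rx": 0,"ry": 0,"rz": 0},
    {"dx": 37.6,"dy": -0.5,"dz": -82.6,"rx": 0,"ry": 0,"rz": 0},
  ],
  fingers=0,
)

```text
t: 6.8
eef_pos: [518.5, -267.5, 435.2]
tcp_rot: [-3.137, 0.004, 0.065]
ft_force: [5.7, 2.5, -2.0]
opening: 0.385
```

```bash
python3 - <<'E'
from h import *
s=st(); R0=Ro.from_euler('xyz',s["tcp_rot"])
print("remaining to start",R0.inv().apply(np.array([547.2,-266.2,461.1])-s["eef_pos"]))
E
```

```text
t 6.8 pos [ 518.5 -267.5  435.2] rot [-3.137  0.004  0.065] F [ 5.7  2.5 -2. ] op 0.385
remaining to start [ 28.62806403   0.4214478  -26.03789637]
```

>>> play_rows(
  increments=[
    {"dx": 4.2,"dy": 0,"dz": -4.6,"rx": 0,"ry": 0,"rz": 0},
    {"dx": 8.8,"dy": 0,"dz": -9,"rx": 0,"ry": 0,"rz": 0},
    {"dx": 13.5,"dy": 0,"dz": -13.2,"rx": 0,"ry": 0,"rz": 0},
    {"dx": 18.3,"dy": 0,"dz": -17.5,"rx": 0,"ry": 0,"rz": 0},
    {"dx": 23.3,"dy": 0.2,"dz": -21.7,"rx": 0,"ry": 0,"rz": 0},
    {"dx": 28.2,"dy": 0.4,"dz": -25.6,"rx": 0,"ry": 0,"rz": 0},
    {"dx": 28.6,"dy": 0.4,"dz": -26,"rx": 0,"ry": 0,"rz": 0},
    {"dx": 28.6,"dy": 0.4,"dz": -26,"rx": 0,"ry": 0,"rz": 0},
  ],
  fingers=0,
)

```text
t: 7.47
eef_pos: [545.5, -266.5, 456.7]
tcp_rot: [-3.132, 0.018, 0.066]
ft_force: [-19.2, 1.0, -17.1]
opening: 0.384
```

>>> play_rows(
  increments=[
    {"dx": 0,"dy": 0,"dz": 0,"rx": 0,"ry": 0,"rz": 0},
    {"dx": 0,"dy": 0,"dz": 0,"rx": 0,"ry": 0,"rz": 0},
    {"dx": 0,"dy": 0,"dz": 0,"rx": 0,"ry": 0,"rz": 0},
    {"dx": 0,"dy": 0,"dz": 0,"rx": 0,"ry": 0,"rz": 0},
    {"dx": 0,"dy": 0,"dz": 0,"rx": 0,"ry": 0,"rz": 0},
    {"dx": 0,"dy": 0,"dz": 0,"rx": 0,"ry": 0,"rz": 0},
    {"dx": 0,"dy": 0,"dz": 0,"rx": 0,"ry": 0,"rz": 0},
    {"dx": 0,"dy": 0,"dz": 0,"rx": 0,"ry": 0,"rz": 0},
  ],
  fingers=0.8,
)

```text
t: 8.13
eef_pos: [545.5, -266.5, 456.9]
tcp_rot: [-3.132, 0.018, 0.066]
ft_force: [0.5, 0.6, 0.0]
opening: 0.799
```

>>> play_rows(
  increments=[
    {"dx": 0,"dy": 0,"dz": -40,"rx": 0,"ry": 0,"rz": 0},
    {"dx": 0,"dy": 0,"dz": -80,"rx": 0,"ry": 0,"rz": 0},
    {"dx": 0,"dy": 0,"dz": -100,"rx": 0,"ry": 0,"rz": 0},
    {"dx": 0,"dy": 0,"dz": -100,"rx": 0,"ry": 0,"rz": 0},
  ],
)

```text
t: 8.47
eef_pos: [547.0, -267.0, 562.1]
tcp_rot: [-3.137, 0.011, 0.066]
ft_force: [0.2, -0.2, 0.7]
opening: 0.798
```

```bash
python3 - <<'E'
from h import *
s=st()
c=cam("wrist"); cv2.imwrite("pics/e_w.png",c["image"][:,:,::-1])
print(w2px(c,[*press(-91.8,-110),291]),w2px(c,[*press(-73,0),64]))
E
```

```text
t 8.47 pos [ 547.  -267.   562.1] rot [-3.137  0.011  0.066] F [ 0.2 -0.2  0.7] op 0.798
[318.56317898 201.11345596] [248.93918261 151.01214984]
```

View pics/e_w.png

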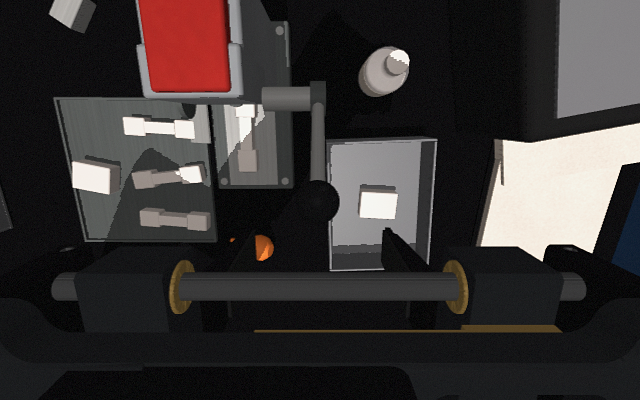

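```bash
python3 - <<'E'
from h import *
c=cam("top"); crop(c,"f_t.png",350,165,400,235,8)
w=cam("wrist"); crop(w,"f_w.png",205,90,305,200,5)
E
```

```text
(no output)
```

View pics/f_t.png

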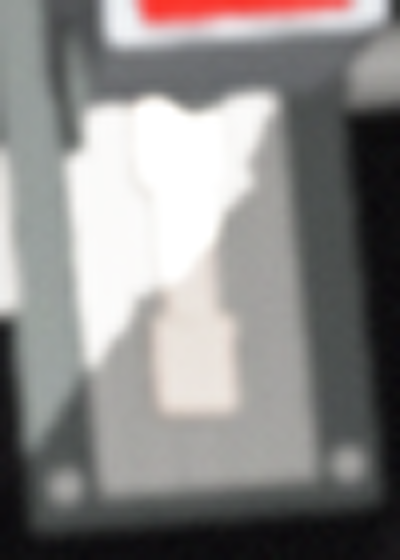

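View pics/f_w.png

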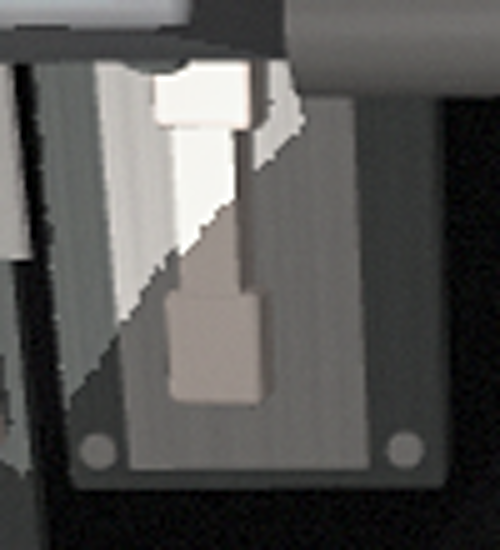

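```bash
python3 - <<'E'
from h import *
c=cam("top"); w=cam("wrist")
def P(c,p,o,s,z=64): 
    q=px2w(c,p[0]/s+o[0]-.5,p[1]/s+o[1]-.5,z)[:2]; R=np.array([[np.cos(PY),np.sin(PY)],[-np.sin(PY),np.cos(PY)]]); return q.round(1),(R@(q-PO)).round(1)
for p in [(157,415),(238,412),(155,320),(235,318)]: print("top",*P(c,p,(350,165),8))
for p in [(170,403),(265,402),(165,290),(260,292),(157,127),(250,128)]: print("wr",*P(w,p,(205,90),5))
go(*press(-100,0),250,183.7); go(*press(-100,0),250,93.7)
E
```

```text
top [ 529.4 -135.8] [-103.4   19.7]
top [ 530.3 -165. ] [-104.5   -9.5]
top [ 564.  -135.8] [-68.9  17.5]
top [ 564.5 -164.8] [-70.3 -11.5]
wr [ 527.  -136.2] [-105.9   19.5]
wr [ 529.3 -166. ] [-105.5  -10.5]
wr [ 562.1 -134.9] [-70.8  18.5]
wr [ 563.4 -164.2] [-71.3 -10.8]
wr [ 610.2 -133. ] [-22.6  17.3]
wr [ 611.8 -160.8] [-22.9 -10.5]
GO d [  -3.3 -111.3  135.7] r [ -0.29  -0.17 -29.99] rows>= 25.1
GO d [  -3.3 -111.3  135.7] r [ -0.23   0.06 -14.99] rows>= 12.6
```

>>> play_rows(
  increments=[
    {"dx": 0,"dy": -20,"dz": 0,"rx": 0,"ry": 0,"rz": -1.17},
    {"dx": 0,"dy": -40,"dz": 0,"rx": 0,"ry": 0,"rz": -2.34},
    {"dx": 0,"dy": -60,"dz": 0,"rx": 0,"ry": 0,"rz": -3.51},
    {"dx": 0,"dy": -80,"dz": 0,"rx": 0,"ry": 0,"rz": -4.68},
    {"dx": 0,"dy": -100,"dz": 0,"rx": 0,"ry": 0,"rz": -5.85},
    {"dx": 0,"dy": -114,"dz": 0,"rx": 0,"ry": 0,"rz": -7.02},
    {"dx": 0,"dy": -114,"dz": 0,"rx": 0,"ry": 0,"rz": -8.19},
    {"dx": 0,"dy": -114,"dz": 0,"rx": 0,"ry": 0,"rz": -9.36},
  ],
)

```text
t: 9.38
eef_pos: [540.1, -152.8, 555.7]
tcp_rot: [-3.117, 0.002, 1.053]
ft_force: [-0.6, 0.6, 0.5]
opening: 0.798
```

>>> play_rows(
  increments=[
    {"dx": 0,"dy": 0,"dz": 0,"rx": 0,"ry": 0,"rz": -1.17},
    {"dx": 0,"dy": 0,"dz": 0,"rx": 0,"ry": 0,"rz": -2.34},
    {"dx": 0,"dy": 0,"dz": 0,"rx": 0,"ry": 0,"rz": -3.51},
    {"dx": 0,"dy": 0,"dz": 0,"rx": 0,"ry": 0,"rz": -4.68},
    {"dx": 0,"dy": 0,"dz": 0,"rx": 0,"ry": 0,"rz": -5.85},
    {"dx": 0,"dy": 0,"dz": 0,"rx": 0,"ry": 0,"rz": -7.02},
    {"dx": 0,"dy": 0,"dz": 0,"rx": 0,"ry": 0,"rz": -8.19},
    {"dx": 0,"dy": 0,"dz": 0,"rx": 0,"ry": 0,"rz": -9.36},
  ],
)

```text
t: 10.05
eef_pos: [540.2, -152.9, 554.4]
tcp_rot: [-3.126, -0.021, 2.039]
ft_force: [0.6, -0.1, -0.4]
opening: 0.803
```

```bash
python3 - <<'E'
from h import *
s=st(); print(s["joints"]); go(546,-150.3,180,182.9)
E
```

```text
t 10.05 pos [ 540.2 -152.9  554.4] rot [-3.126 -0.021  2.039] F [ 0.6 -0.1 -0.4] op 0.803
[-3.93615487e-01  2.85629096e-01  1.48432505e+00  1.37090266e-03
  1.39784975e+00 -8.62375824e-01]
GO d [ -4.5   9.6 203.2] r [ -0.02  -0.26 -11.01] rows>= 9.2
```

>>> play_rows(
  increments=[
    {"dx": 0,"dy": 0,"dz": 0,"rx": 0,"ry": 0,"rz": -1.17},
    {"dx": 0,"dy": 2,"dz": 0,"rx": 0,"ry": 0,"rz": -2.34},
    {"dx": 0,"dy": 4,"dz": 0,"rx": 0,"ry": 0,"rz": -3.51},
    {"dx": -2,"dy": 6,"dz": 0,"rx": 0,"ry": 0,"rz": -4.68},
    {"dx": -4,"dy": 8,"dz": 0,"rx": 0,"ry": 0,"rz": -5.85},
    {"dx": -4,"dy": 9,"dz": 0,"rx": 0,"ry": 0,"rz": -7.02},
    {"dx": -4.5,"dy": 9.6,"dz": 0,"rx": 0,"ry": -0.1,"rz": -8.19},
    {"dx": -4.5,"dy": 9.6,"dz": 0,"rx": 0,"ry": -0.2,"rz": -9.36},
  ],
  fingers=0.6,
)

```text
t: 10.72
eef_pos: [551.1, -152.6, 552.8]
tcp_rot: [-3.141, -0.009, 3.026]
ft_force: [-0.2, -0.8, -0.0]
opening: 0.599
```

```bash
python3 - <<'E'
from h import *
s=st(); go(546,-150.3,383,182.9)
E
```

```text
t 10.72 pos [ 551.1 -152.6  552.8] rot [-3.141 -0.009  3.026] F [-0.2 -0.8 -0. ] op 0.599
GO d [ 5.4  1.7 -1.1] r [-0.   -0.09 -1.59] rows>= 1.3
```

>>> play_rows(
  increments=[
    {"dx": 3,"dy": 1,"dz": 10,"rx": 0,"ry": 0,"rz": -1},
    {"dx": 5.4,"dy": 1.7,"dz": 30,"rx": 0,"ry": -0.1,"rz": -1.59},
    {"dx": 5.4,"dy": 1.7,"dz": 65,"rx": 0,"ry": -0.1,"rz": -1.59},
    {"dx": 5.4,"dy": 1.7,"dz": 105,"rx": 0,"ry": -0.1,"rz": -1.59},
    {"dx": 5.4,"dy": 1.7,"dz": 145,"rx": 0,"ry": -0.1,"rz": -1.59},
    {"dx": 5.4,"dy": 1.7,"dz": 185,"rx": 0,"ry": -0.1,"rz": -1.59},
    {"dx": 5.4,"dy": 1.7,"dz": 203,"rx": 0,"ry": -0.1,"rz": -1.59},
    {"dx": 5.4,"dy": 1.7,"dz": 203,"rx": 0,"ry": -0.1,"rz": -1.59},
  ],
)

```text
t: 11.38
eef_pos: [543.4, -150.0, 344.9]
tcp_rot: [3.138, -0.007, -3.091]
ft_force: [-0.9, 1.5, 0.2]
opening: 0.599
```

```bash
python3 - <<'E'
from h import *
s=st(); go(546,-150.3,64,182.9)
c=cam("wrist"); cv2.imwrite("pics/g_w.png",c["image"][:,:,::-1])
c=cam("scene"); crop(c,"g_s.png",170,80,370,280,3)
E
```

```text
t 11.38 pos [ 543.4 -150.   344.9] rot [ 3.138 -0.007 -3.091] F [-0.9  1.5  0.2] op 0.599
GO d [ -3.3  -0.8 109.9] r [ 0.04 -0.06 -0.  ] rows>= 2.6
```

View pics/g_w.png

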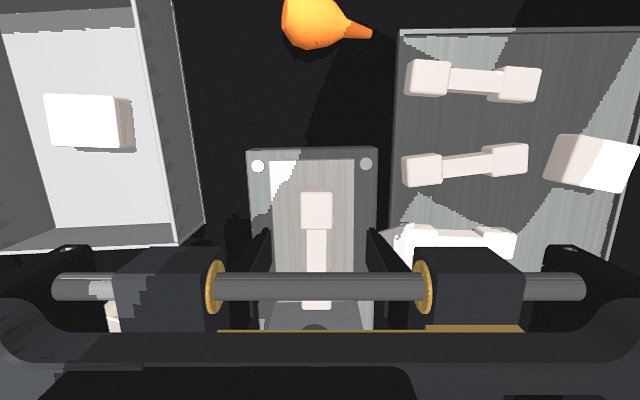

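View pics/g_s.png

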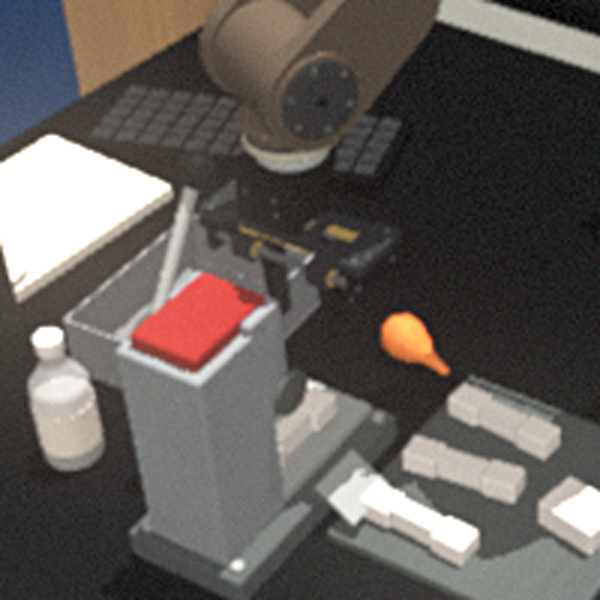

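>>> play_rows(
  increments=[
    {"dx": -1,"dy": -0.8,"dz": 30,"rx": 0,"ry": 0,"rz": 0},
    {"dx": -2,"dy": -0.8,"dz": 65,"rx": 0,"ry": 0,"rz": 0},
    {"dx": -3.3,"dy": -0.8,"dz": 90,"rx": 0,"ry": 0,"rz": 0},
    {"dx": -3.3,"dy": -0.8,"dz": 100,"rx": 0,"ry": 0,"rz": 0},
    {"dx": -3.3,"dy": -0.8,"dz": 100,"rx": 0,"ry": 0,"rz": 0},
  ],
)

```text
t: 11.9
eef_pos: [547.9, -151.0, 249.1]
tcp_rot: [3.14, -0.001, -3.091]
ft_force: [0.6, -0.7, 0.4]
opening: 0.6
```

```bash
python3 - <<'E'
from h import *
s=st(); go(546,-150.3,64,182.9)
E
```

```text
t 11.9 pos [ 547.9 -151.   249.1] rot [ 3.140e+00 -1.000e-03 -3.091e+00] F [ 0.6 -0.7  0.4] op 0.6
GO d [ 1.8  0.8 14.1] r [ 0.01 -0.01 -0.  ] rows>= 0.3
```

>>> play_rows(
  increments=[
    {"dx": 1.8,"dy": 0.8,"dz": 12,"rx": 0,"ry": 0,"rz": 0},
    {"dx": 1.8,"dy": 0.8,"dz": 12,"rx": 0,"ry": 0,"rz": 0},
    {"dx": 1.8,"dy": 0.8,"dz": 12,"rx": 0,"ry": 0,"rz": 0},
  ],
  fingers=0,
)

```text
t: 12.15
eef_pos: [546.4, -150.4, 238.8]
tcp_rot: [3.141, 0.0, -3.091]
ft_force: [0.3, -0.2, -0.0]
opening: 0.442
```

>>> play_rows(
  increments=[
    {"dx": 0,"dy": 0,"dz": 0,"rx": 0,"ry": 0,"rz": 0},
    {"dx": 0,"dy": 0,"dz": 0,"rx": 0,"ry": 0,"rz": 0},
    {"dx": 0,"dy": 0,"dz": 0,"rx": 0,"ry": 0,"rz": 0},
    {"dx": 0,"dy": 0,"dz": 0,"rx": 0,"ry": 0,"rz": 0},
    {"dx": 0,"dy": 0,"dz": 0,"rx": 0,"ry": 0,"rz": 0},
  ],
  fingers=0,
)

```text
t: 12.57
eef_pos: [546.7, -150.6, 240.5]
tcp_rot: [-3.141, 0.003, -3.091]
ft_force: [-1.3, 0.9, 8.3]
opening: 0.311
```

>>> play_rows(
  increments=[
    {"dx": 10,"dy": 0,"dz": 0,"rx": 0,"ry": 0,"rz": 0},
    {"dx": 20,"dy": 0,"dz": 0,"rx": 0,"ry": 0,"rz": 0},
    {"dx": 30,"dy": 0,"dz": 0,"rx": 0,"ry": 0,"rz": 0},
    {"dx": 40,"dy": 0,"dz": 0,"rx": 0,"ry": 0,"rz": 0},
    {"dx": 45,"dy": 0,"dz": 0,"rx": 0,"ry": 0,"rz": 0},
    {"dx": 45,"dy": 0,"dz": 0,"rx": 0,"ry": 0,"rz": 0},
  ],
  fingers=0,
)

```text
t: 13.07
eef_pos: [500.6, -153.0, 240.5]
tcp_rot: [-3.141, 0.002, -3.092]
ft_force: [0.1, 0.3, -0.5]
opening: 0.316
```

>>> play_rows(
  increments=[
    {"dx": 0,"dy": 0,"dz": 0,"rx": 0,"ry": 0,"rz": 0},
    {"dx": 0,"dy": 0,"dz": 0,"rx": 0,"ry": 0,"rz": 0},
    {"dx": 0,"dy": 0,"dz": 0,"rx": 0,"ry": 0,"rz": 0},
    {"dx": 0,"dy": 0,"dz": 0,"rx": 0,"ry": 0,"rz": 0},
  ],
  fingers=0.6,
)

```text
t: 13.4
eef_pos: [500.9, -152.9, 240.4]
tcp_rot: [-3.141, 0.002, -3.091]
ft_force: [0.1, -0.2, -0.6]
opening: 0.539
```

```bash
python3 - <<'E'
from h import *
s=st()
c=cam("wrist"); cv2.imwrite("pics/i_w.png",c["image"][:,:,::-1])
E
```

```text
t 13.4 pos [ 500.9 -152.9  240.4] rot [-3.141e+00  2.000e-03 -3.091e+00] F [ 0.1 -0.2 -0.6] op 0.539
```

View pics/i_w.png

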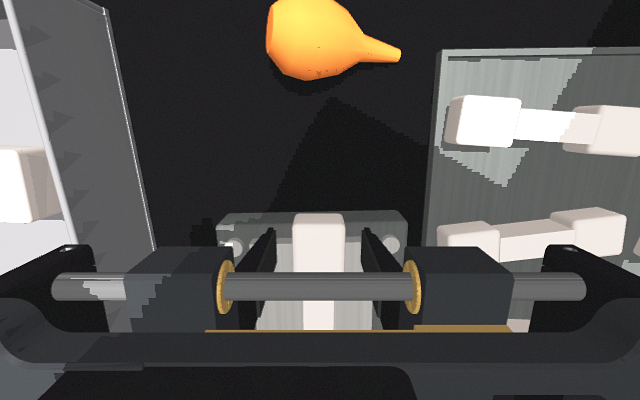

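>>> play_rows(
  increments=[
    {"dx": -14,"dy": 0,"dz": 1,"rx": 0,"ry": 0,"rz": 0},
    {"dx": -28,"dy": 0,"dz": 2,"rx": 0,"ry": 0,"rz": 0},
    {"dx": -42,"dy": 0,"dz": 3,"rx": 0,"ry": 0,"rz": 0},
    {"dx": -42,"dy": 0,"dz": 3,"rx": 0,"ry": 0,"rz": 0},
  ],
  fingers=0.6,
)

```text
t: 13.78
eef_pos: [544.6, -150.8, 237.3]
tcp_rot: [-3.141, 0.004, -3.091]
ft_force: [-0.6, -0.2, 0.1]
opening: 0.602
```

>>> play_rows(
  increments=[
    {"dx": 0,"dy": 0,"dz": 2,"rx": 0,"ry": 0,"rz": 0},
    {"dx": 0,"dy": 0,"dz": 2,"rx": 0,"ry": 0,"rz": 0},
    {"dx": 0,"dy": 0,"dz": 2,"rx": 0,"ry": 0,"rz": 0},
    {"dx": 0,"dy": 0,"dz": 2,"rx": 0,"ry": 0,"rz": 0},
    {"dx": 0,"dy": 0,"dz": 2,"rx": 0,"ry": 0,"rz": 0},
    {"dx": 0,"dy": 0,"dz": 2,"rx": 0,"ry": 0,"rz": 0},
    {"dx": 0,"dy": 0,"dz": 2,"rx": 0,"ry": 0,"rz": 0},
    {"dx": 0,"dy": 0,"dz": 2,"rx": 0,"ry": 0,"rz": 0},
  ],
  fingers=0,
)

```text
t: 14.45
eef_pos: [544.5, -150.8, 235.5]
tcp_rot: [-3.14, 0.004, -3.091]
ft_force: [-1.6, 0.3, 0.9]
opening: 0.189
```

>>> play_rows(
  increments=[
    {"dx": 0,"dy": 0,"dz": -15,"rx": 0,"ry": 0,"rz": 0},
    {"dx": 5,"dy": 0,"dz": -40,"rx": 0,"ry": 0,"rz": 0},
    {"dx": 15,"dy": 5,"dz": -70,"rx": 0,"ry": 0,"rz": 0},
    {"dx": 30,"dy": 20,"dz": -100,"rx": 0,"ry": 0,"rz": 0},
    {"dx": 40,"dy": 50,"dz": -115,"rx": 0,"ry": 0,"rz": 0},
    {"dx": 45,"dy": 85,"dz": -120,"rx": 0,"ry": 0,"rz": 0},
    {"dx": 45,"dy": 120,"dz": -120,"rx": 0,"ry": 0,"rz": 0},
    {"dx": 45,"dy": 155,"dz": -120,"rx": 0,"ry": 0,"rz": 0},
  ],
  fingers=0,
)

```text
t: 15.12
eef_pos: [490.5, 3.0, 355.9]
tcp_rot: [-3.14, 0.005, -3.092]
ft_force: [0.8, 0.6, -0.1]
opening: 0.186
```

```bash
python3 - <<'E'
from h import *
s=st(); go(487.3,349.2,140,185)
c=cam("top"); cv2.imwrite("pics/j_t.png",c["image"][:,:,::-1])
E
```

```text
t 15.12 pos [490.5   3.  355.9] rot [-3.14   0.005 -3.092] F [ 0.8  0.6 -0.1] op 0.186
GO d [-13.8 346.   44.5] r [-0.01  0.05 -0.36] rows>= 8.4
```

View pics/j_t.png

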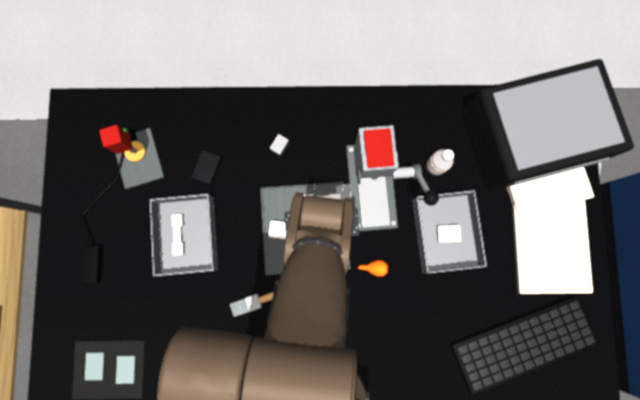

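>>> play_rows(
  increments=[
    {"dx": -2,"dy": 35,"dz": 0,"rx": 0,"ry": 0,"rz": 0},
    {"dx": -4,"dy": 75,"dz": 0,"rx": 0,"ry": 0,"rz": -0.1},
    {"dx": -6,"dy": 115,"dz": 0,"rx": 0,"ry": 0,"rz": -0.2},
    {"dx": -8,"dy": 155,"dz": 0,"rx": 0,"ry": 0,"rz": -0.3},
    {"dx": -10,"dy": 195,"dz": 0,"rx": 0,"ry": 0,"rz": -0.36},
    {"dx": -12,"dy": 235,"dz": 0,"rx": 0,"ry": 0,"rz": -0.36},
    {"dx": -13,"dy": 275,"dz": 0,"rx": 0,"ry": 0,"rz": -0.36},
    {"dx": -13.8,"dy": 310,"dz": 0,"rx": 0,"ry": 0,"rz": -0.36},
  ],
  fingers=0,
)

```text
t: 15.83
eef_pos: [487.1, 320.1, 355.6]
tcp_rot: [3.141, 0.004, -3.051]
ft_force: [1.2, 0.4, -0.9]
opening: 0.185
```

```bash
python3 - <<'E'
from h import *
s=st(); go(487.3,349.2,100,185)
c=cam("wrist"); cv2.imwrite("pics/k_w.png",c["image"][:,:,::-1])
E
```

```text
t 15.83 pos [487.1 320.1 355.6] rot [ 3.141  0.004 -3.051] F [ 1.2  0.4 -0.9] op 0.185
GO d [-2.5 28.9 84.7] r [0.   0.04 0.03] rows>= 2.1
```

View pics/k_w.png

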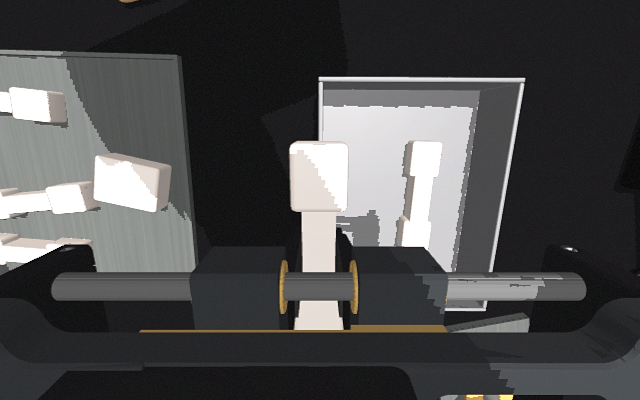

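```bash
python3 - <<'E'
from h import *
c=cam("wrist")
for p in [(319,79),(523,79),(486,309)]: print(px2w(c,*p,70).round(1))
E
```

```text
[381. 317.  70.]
[365.7 482.9  70. ]
[579.9 503.5  70. ]
```

```bash
python3 - <<'E'
from h import *
c=cam("wrist"); s=st(); cv2.imwrite("pics/k2_w.png",c["image"][:,:,::-1])
for p in [(407,142),(441,142),(405,175),(440,175)]: print("sample end corners",px2w(c,*p,28).round(1))
crop(c,"k2c.png",300,60,560,330,3)
t=cam("top"); crop(t,"k2t.png",140,180,230,290,7)
E
```

```text
t 15.98 pos [487.  319.7 355.2] rot [-3.141e+00  3.000e-03 -3.049e+00] F [ 0.7 -0.3 -0.6] op 0.185
sample end corners [425.9 406.2  28. ]
sample end corners [422.7 439.9  28. ]
sample end corners [458.9 409.8  28. ]
sample end corners [455.6 445.5  28. ]
```

View pics/k2t.png

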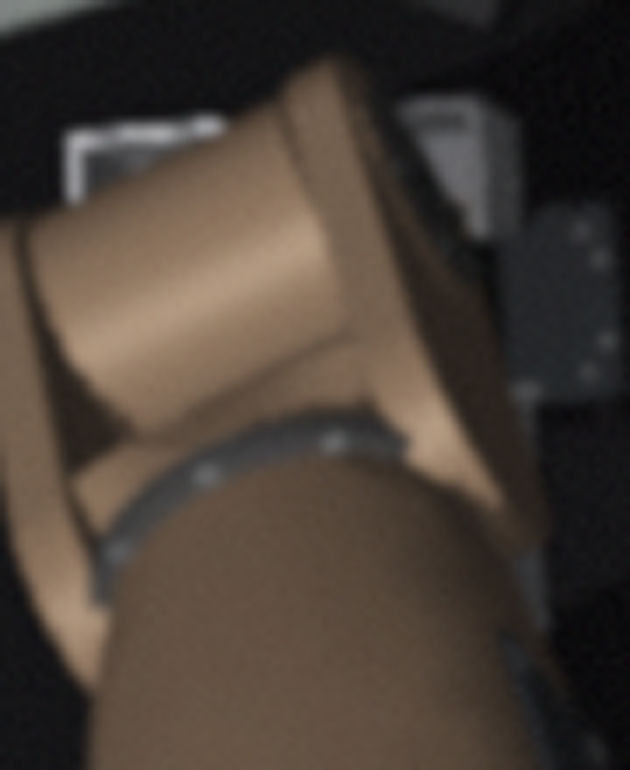

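View pics/k2c.png

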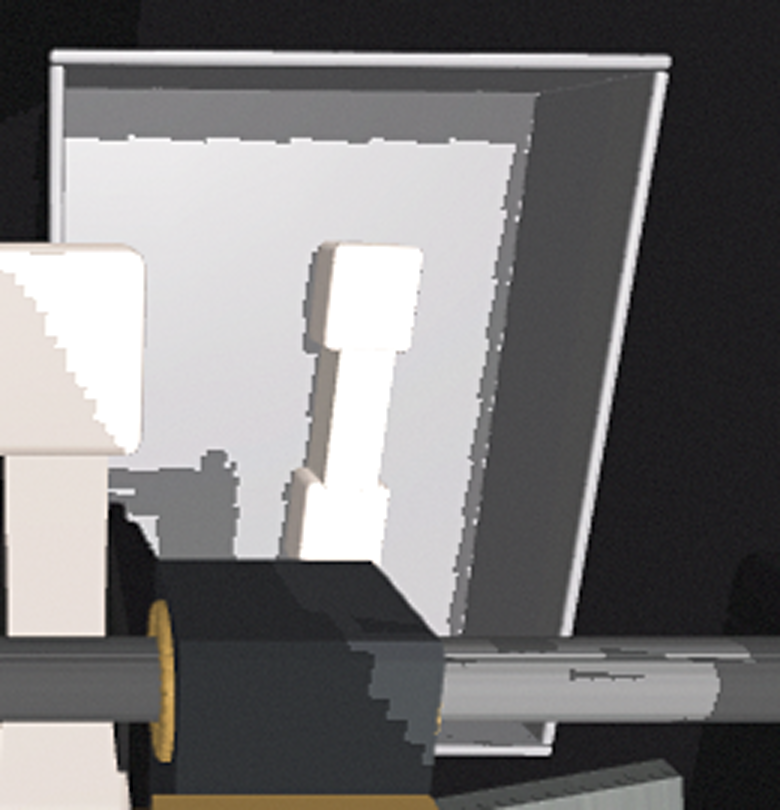

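```bash
cat >> h.py <<'E'
TL=np.array([480.5,409.]); TA=np.radians(5.3)
def tl(x,y,C=None,a=None):
    C=TL if C is None else C; a=TA if a is None else a
    return C+np.array([np.cos(a)*x-np.sin(a)*y,np.sin(a)*x+np.cos(a)*y])
E
python3 - <<'E'
from h import *
c=cam("wrist")
q=[px2w(c,*p,70)[:2] for p in [(316.7,78.5),(523,80.2),(482.7,310.5)]]
print(np.round(q,1)); a=q[0]-q[1]; b=q[2]-q[1]
print(np.linalg.norm(a),np.linalg.norm(b),np.degrees(np.arctan2(a[0],-a[1])),np.degrees(np.arctan2(b[1],b[0])),"C",(q[0]+q[2])/2)
print(tl(0,-54))
go(*tl(0,-54),60,185.2)
E
```

```text
[[380.8 308.4]
 [366.8 476.1]
 [581.3 493.2]]
168.26640343823195 215.230557778 4.786601226278757 4.5673201075539245 C [481.06672092 400.81628985]
[485.48801172 355.2308663 ]
GO d [ -1.1  37.9 124.3] r [-0.    0.03 -0.01] rows>= 3.1
```

```bash
sed -i 's/TL=np.array(\[480.5,409.\]); TA=np.radians(5.3)/TL=np.array([482.,400.]); TA=np.radians(4.8)/' h.py
python3 - <<'E'
from h import *
c=cam("wrist"); st()
for p in [(410,141.7),(440,142.7),(407.3,176.7),(436,177.3)]:
  q=px2w(c,*p,28)[:2]; d=q-TL; print(q.round(1), (np.cos(TA)*d[0]+np.sin(TA)*d[1]).round(1),(-np.sin(TA)*d[0]+np.cos(TA)*d[1]).round(1))
go(*tl(0,-50),60,184.8)
cv2.imwrite("pics/k3_w.png",c["image"][:,:,::-1])
im=c["image"].copy()
for x,y in [(-106,-81),(-106,81),(106,81),(106,-81)]: print(w2px(c,[*tl(x,y),70]).round(0))
E
```

```text
t 16.13 pos [487.6 316.9 355.5] rot [-3.141e+00  3.000e-03 -3.052e+00] F [ 0.5 -0.3 -0.7] op 0.185
[425.8 404.6] -55.6 9.3
[424.1 434.5] -54.8 39.3
[460.9 407.8] -20.4 9.5
[458.9 437.2] -19.9 39.0
GO d [ -1.1  33.3 124.5] r [-0.    0.03  0.05] rows>= 3.1
[320.  82.]
[518.  83.]
[480. 309.]
[318. 309.]
```

>>> play_rows(
  increments=[
    {"dx": -1,"dy": 17,"dz": 0,"rx": 0,"ry": 0,"rz": 0.05},
    {"dx": -1,"dy": 33,"dz": 20,"rx": 0,"ry": 0,"rz": 0.05},
    {"dx": -1,"dy": 33,"dz": 50,"rx": 0,"ry": 0,"rz": 0.05},
    {"dx": -1,"dy": 33,"dz": 80,"rx": 0,"ry": 0,"rz": 0.05},
    {"dx": -1,"dy": 33,"dz": 100,"rx": 0,"ry": 0,"rz": 0.05},
    {"dx": -1,"dy": 33,"dz": 105,"rx": 0,"ry": 0,"rz": 0.05},
    {"dx": -1,"dy": 33,"dz": 105,"rx": 0,"ry": 0,"rz": 0.05},
  ],
  fingers=0,
)

```text
t: 16.72
eef_pos: [486.4, 348.8, 249.6]
tcp_rot: [-3.14, 0.001, -3.059]
ft_force: [0.1, -0.4, -1.1]
opening: 0.183
```

```bash
python3 - <<'E'
from h import *
s=st(); go(*tl(0,-50),31,184.8)
c=cam("wrist"); cv2.imwrite("pics/l_w.png",c["image"][:,:,::-1])
E
```

```text
t 16.72 pos [486.4 348.8 249.6] rot [-3.140e+00  1.000e-03 -3.059e+00] F [ 0.1 -0.4 -1.1] op 0.183
GO d [ 0.1  1.5 47.6] r [-0.01  0.01 -0.01] rows>= 1.1
```

View pics/l_w.png

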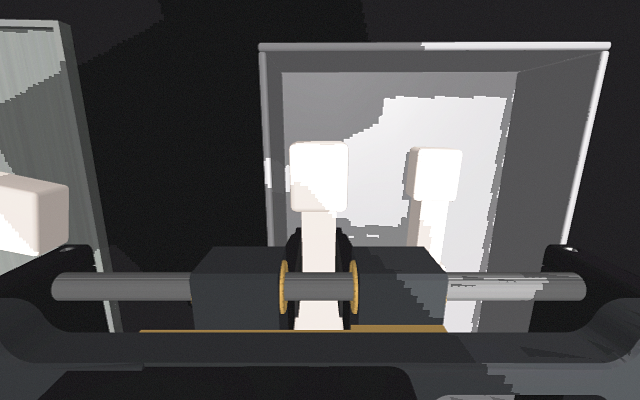

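Well inside the tote (bar end at (319,177), tote's inner left wall at ~x 275). Lower and release.

>>> play_rows(
  increments=[
    {"dx": 0,"dy": 1,"dz": 20,"rx": 0,"ry": 0,"rz": 0},
    {"dx": 0,"dy": 1.5,"dz": 36,"rx": 0,"ry": 0,"rz": 0},
    {"dx": 0,"dy": 1.5,"dz": 44,"rx": 0,"ry": 0,"rz": 0},
    {"dx": 0,"dy": 1.5,"dz": 47,"rx": 0,"ry": 0,"rz": 0},
    {"dx": 0,"dy": 1.5,"dz": 47,"rx": 0,"ry": 0,"rz": 0},
  ],
  fingers=0,
)

```text
t: 17.18
eef_pos: [486.9, 350.5, 204.5]
tcp_rot: [-3.141, 0.003, -3.059]
ft_force: [-1.1, -0.0, -1.2]
opening: 0.185
```

>>> play_rows(
  increments=[
    {"dx": 0,"dy": 0,"dz": 0,"rx": 0,"ry": 0,"rz": 0},
    {"dx": 0,"dy": 0,"dz": 0,"rx": 0,"ry": 0,"rz": 0},
    {"dx": 0,"dy": 0,"dz": 0,"rx": 0,"ry": 0,"rz": 0},
  ],
  fingers=0.28,
)

```text
t: 17.43
eef_pos: [487.1, 350.6, 205.5]
tcp_rot: [3.141, 0.005, -3.059]
ft_force: [0.8, -1.3, 1.1]
opening: 0.274
```

>>> play_rows(
  increments=[
    {"dx": 0,"dy": 0,"dz": -15,"rx": 0,"ry": 0,"rz": 0},
    {"dx": 0,"dy": 0,"dz": -40,"rx": 0,"ry": 0,"rz": 0},
    {"dx": 0,"dy": 0,"dz": -80,"rx": 0,"ry": 0,"rz": 0},
    {"dx": 0,"dy": -20,"dz": -115,"rx": 0,"ry": 0,"rz": 0},
    {"dx": 0,"dy": -55,"dz": -140,"rx": 0,"ry": 0,"rz": 0},
    {"dx": 0,"dy": -95,"dz": -150,"rx": 0,"ry": 0,"rz": 0},
    {"dx": 0,"dy": -135,"dz": -160,"rx": 0,"ry": 0,"rz": 0},
    {"dx": 0,"dy": -175,"dz": -160,"rx": 0,"ry": 0,"rz": 0},
  ],
  fingers=0.28,
)

```text
t: 18.1
eef_pos: [500.3, 174.6, 368.1]
tcp_rot: [3.141, 0.009, -3.058]
ft_force: [1.2, 0.6, -0.8]
opening: 0.277
```

```bash
python3 - <<'E'
from h import *
s=st(); print(s["joints"].round(2))
c=cam("wrist"); cv2.imwrite("pics/m_w.png",c["image"][:,:,::-1])
c=cam("top"); cv2.imwrite("pics/m_t.png",c["image"][:,:,::-1])
E
```

```text
t 18.1 pos [500.3 174.6 368.1] rot [ 3.141  0.009 -3.058] F [ 1.2  0.6 -0.8] op 0.277
[ 0.21  0.4   1.84 -0.    0.9  -1.44]
```

View pics/m_w.png

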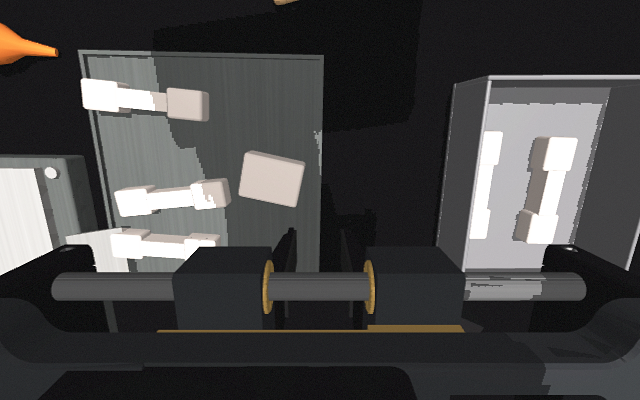

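View pics/m_t.png

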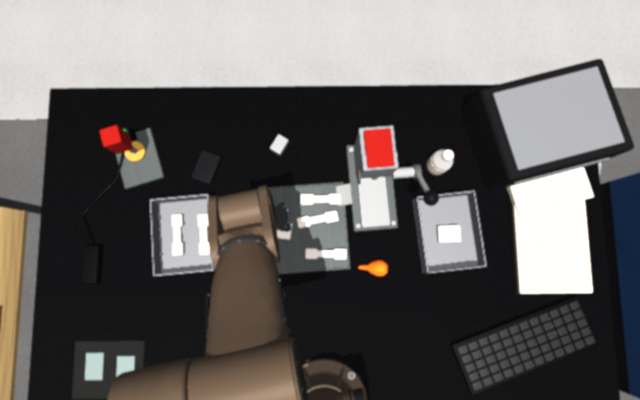

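```bash
python3 - <<'E'
from seg import *
st(); go(424.8,-8.7,190,88.7)
c=cam("top"); seg(c,28,(296,180,350,270),170)
crop(c,"n_t.png",255,175,365,285,6)
E
```

```text
t 18.2 pos [500.9 171.9 366.7] rot [-3.142  0.006 -3.064] F [-0.2  0.3  0.3] op 0.285
GO d [  89.9 -174.1    5.2] r [ 0.05  0.05 15.96] rows>= 13.4
px [327.9 197. ] mean [592.1 -18.1] rectC [591. -10.] size [ 61.2 154.8] pca ang deg 97.4 rect ang 8.4
px [318.5 218.7] mean [527.5  10.6] rectC [527.   12.4] size [ 36.3 121.9] pca ang deg 99.8 rect ang 10.4
px [327.7 253.6] mean [424.7 -15.7] rectC [424.3 -11.3] size [120.9  35.6] pca ang deg 88.4 rect ang 89.5
```

View pics/n_t.png

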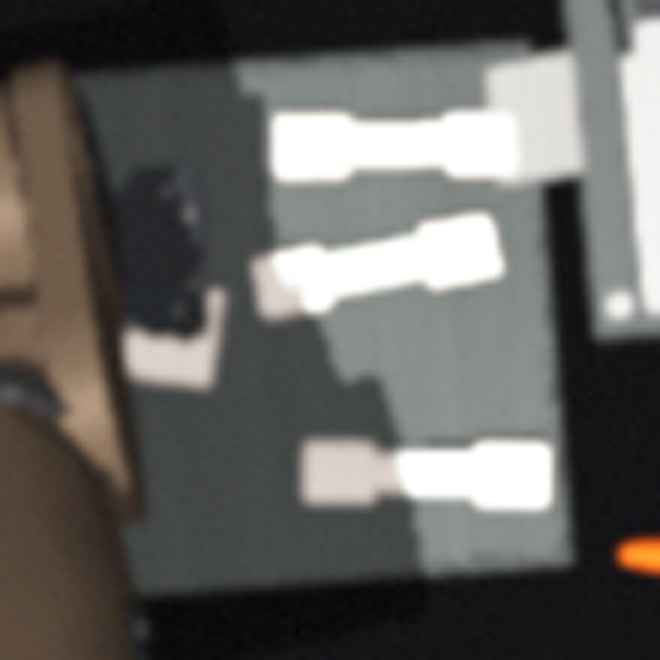

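>>> play_rows(
  increments=[
    {"dx": 10,"dy": -22,"dz": 0,"rx": 0,"ry": 0,"rz": 1.17},
    {"dx": 20,"dy": -44,"dz": 0,"rx": 0,"ry": 0,"rz": 2.34},
    {"dx": 30,"dy": -66,"dz": 0,"rx": 0,"ry": 0,"rz": 3.51},
    {"dx": 40,"dy": -88,"dz": 0,"rx": 0,"ry": 0,"rz": 4.68},
    {"dx": 55,"dy": -110,"dz": 0,"rx": 0,"ry": 0,"rz": 5.85},
    {"dx": 70,"dy": -132,"dz": 0,"rx": 0,"ry": 0,"rz": 7.02},
    {"dx": 80,"dy": -154,"dz": 0,"rx": 0,"ry": 0,"rz": 8.19},
    {"dx": 90,"dy": -174,"dz": 0,"rx": 0,"ry": 0,"rz": 9.36},
  ],
  fingers=0.5,
)

```text
t: 18.92
eef_pos: [424.3, -6.8, 366.1]
tcp_rot: [3.136, 0.003, 2.235]
ft_force: [0.3, -0.4, -0.2]
opening: 0.499
```

>>> play_rows(
  increments=[
    {"dx": 0,"dy": 0,"dz": 0,"rx": 0,"ry": 0,"rz": 1.17},
    {"dx": 0,"dy": 0,"dz": 0,"rx": 0,"ry": 0,"rz": 2.34},
    {"dx": 0,"dy": 0,"dz": 0,"rx": 0,"ry": 0,"rz": 3.51},
    {"dx": 0,"dy": 0,"dz": 0,"rx": 0,"ry": 0,"rz": 4.68},
    {"dx": 0,"dy": 0,"dz": 0,"rx": 0,"ry": 0,"rz": 5.85},
    {"dx": 0,"dy": 0,"dz": 0,"rx": 0,"ry": 0,"rz": 6.6},
    {"dx": 0,"dy": 0,"dz": 0,"rx": 0,"ry": 0,"rz": 6.6},
  ],
  fingers=0.5,
)

```text
t: 19.5
eef_pos: [424.5, -6.0, 366.2]
tcp_rot: [3.135, -0.001, 1.541]
ft_force: [-0.6, 0.9, -0.1]
opening: 0.5
```

```bash
python3 - <<'E'
from seg import *
st(); go(424.5,-9,100,88.7)
c=cam("wrist"); cv2.imwrite("pics/o_w.png",c["image"][:,:,::-1])
print([w2px(c,p).round(0) for p in [(424.5,51,28),(424.5,-9,28),(527,10,28),(592,-9,28)]])
E
```

```text
t 19.5 pos [424.5  -6.  366.2] rot [ 3.135e+00 -1.000e-03  1.541e+00] F [-0.6  0.9 -0.1] op 0.5
GO d [-3.2 -0.6 95.2] r [ 0.07 -0.01 -0.06] rows>= 2.3
[array([316., 139.]), array([318., 196.]), array([413., 175.]), array([473., 191.])]
```

View pics/o_w.png

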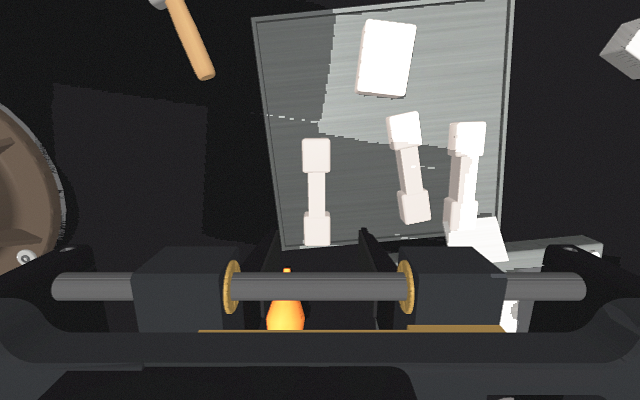

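>>> play_rows(
  increments=[
    {"dx": -1,"dy": 0,"dz": 30,"rx": 0,"ry": 0,"rz": 0},
    {"dx": -3,"dy": -0.6,"dz": 65,"rx": 0.07,"ry": 0,"rz": 0},
    {"dx": -3.2,"dy": -0.6,"dz": 100,"rx": 0.07,"ry": 0,"rz": 0},
    {"dx": -3.2,"dy": -0.6,"dz": 130,"rx": 0.07,"ry": 0,"rz": 0},
    {"dx": -3.2,"dy": -0.6,"dz": 150,"rx": 0.07,"ry": 0,"rz": 0},
    {"dx": -3.2,"dy": -0.6,"dz": 158,"rx": 0.07,"ry": 0,"rz": 0},
    {"dx": -3.2,"dy": -0.6,"dz": 158,"rx": 0.07,"ry": 0,"rz": 0},
  ],
  fingers=0.5,
)

```text
t: 20.13
eef_pos: [424.9, -8.8, 206.9]
tcp_rot: [-3.138, -0.002, 1.549]
ft_force: [0.2, 0.1, 0.6]
opening: 0.503
```

```bash
python3 - <<'E'
from h import *
st(); go(424.5,-9,27,88.7)
E
```

```text
t 20.13 pos [424.9  -8.8 206.9] rot [-3.138e+00 -2.000e-03  1.549e+00] F [0.2 0.1 0.6] op 0.503
GO d [-0.3 -0.4  8.9] r [-0.03 -0.02  0.01] rows>= 0.2
```

>>> play_rows(
  increments=[
    {"dx": 0,"dy": 0,"dz": 9,"rx": 0,"ry": 0,"rz": 0},
    {"dx": 0,"dy": 0,"dz": 9,"rx": 0,"ry": 0,"rz": 0},
    {"dx": 0,"dy": 0,"dz": 9,"rx": 0,"ry": 0,"rz": 0},
    {"dx": 0,"dy": 0,"dz": 9,"rx": 0,"ry": 0,"rz": 0},
    {"dx": 0,"dy": 0,"dz": 9,"rx": 0,"ry": 0,"rz": 0},
    {"dx": 0,"dy": 0,"dz": 9,"rx": 0,"ry": 0,"rz": 0},
    {"dx": 0,"dy": 0,"dz": 9,"rx": 0,"ry": 0,"rz": 0},
  ],
  fingers=0,
)

```text
t: 20.72
eef_pos: [425.0, -8.8, 198.6]
tcp_rot: [-3.14, -0.001, 1.549]
ft_force: [0.0, 0.7, 7.8]
opening: 0.187
```

```bash
python3 - <<'E'
from h import *
st(); print(tl(0,-11)); go(*tl(0,-11),150,184.8)
E
```

```text
t 20.72 pos [425.   -8.8 198.6] rot [-3.140e+00 -1.000e-03  1.549e+00] F [0.  0.7 7.8] op 0.187
[482.92045628 389.03857855]
GO d [ 399.1   49.1 -121.9] r [ -0.    -0.03 -16.01] rows>= 13.4
```

>>> play_rows(
  increments=[
    {"dx": 0,"dy": 0,"dz": -20,"rx": 0,"ry": 0,"rz": 0},
    {"dx": 0,"dy": 0,"dz": -55,"rx": 0,"ry": 0,"rz": 0},
    {"dx": 15,"dy": 0,"dz": -90,"rx": 0,"ry": 0,"rz": -1},
    {"dx": 40,"dy": 5,"dz": -115,"rx": 0,"ry": 0,"rz": -2.1},
    {"dx": 75,"dy": 10,"dz": -124,"rx": 0,"ry": 0,"rz": -3.2},
    {"dx": 110,"dy": 15,"dz": -124,"rx": 0,"ry": 0,"rz": -4.3},
    {"dx": 147,"dy": 20,"dz": -124,"rx": 0,"ry": 0,"rz": -5.4},
    {"dx": 184,"dy": 25,"dz": -124,"rx": 0,"ry": 0,"rz": -6.5},
  ],
  fingers=0,
)

```text
t: 21.38
eef_pos: [453.9, 176.1, 323.5]
tcp_rot: [3.141, -0.002, 2.235]
ft_force: [0.9, -0.1, -1.8]
opening: 0.187
```

```bash
python3 - <<'E'
from h import *
st(); go(*tl(0,-11),150,184.8)
E
```

```text
t 21.38 pos [453.9 176.1 323.5] rot [ 3.141e+00 -2.000e-03  2.235e+00] F [ 0.9 -0.1 -1.8] op 0.187
GO d [149.8 154.1   2.9] r [ 0.01 -0.01 -9.46] rows>= 7.9
```

>>> play_rows(
  increments=[
    {"dx": 19,"dy": 19,"dz": 0,"rx": 0,"ry": 0,"rz": -1.18},
    {"dx": 38,"dy": 38,"dz": 0,"rx": 0,"ry": 0,"rz": -2.36},
    {"dx": 57,"dy": 58,"dz": 0,"rx": 0,"ry": 0,"rz": -3.54},
    {"dx": 76,"dy": 78,"dz": 0,"rx": 0,"ry": 0,"rz": -4.72},
    {"dx": 95,"dy": 98,"dz": 0,"rx": 0,"ry": 0,"rz": -5.9},
    {"dx": 114,"dy": 118,"dz": 0,"rx": 0,"ry": 0,"rz": -7.08},
    {"dx": 133,"dy": 137,"dz": 0,"rx": 0,"ry": 0,"rz": -8.26},
    {"dx": 150,"dy": 154,"dz": 0,"rx": 0,"ry": 0,"rz": -9.44},
  ],
  fingers=0,
)

```text
t: 22.05
eef_pos: [482.5, 390.7, 324.0]
tcp_rot: [3.14, -0.001, -3.053]
ft_force: [0.1, 0.0, -0.6]
opening: 0.189
```

>>> play_rows(
  increments=[
    {"dx": 0,"dy": 0,"dz": 0,"rx": 0,"ry": 0,"rz": 0},
    {"dx": 0,"dy": 0,"dz": 0,"rx": 0,"ry": 0,"rz": 0},
  ],
  fingers=0,
)

```text
t: 22.22
eef_pos: [482.0, 391.5, 323.7]
tcp_rot: [3.14, -0.001, -3.052]
ft_force: [-0.7, -0.9, -2.2]
opening: 0.189
```

```bash
python3 - <<'E'
from h import *
st(); go(*tl(0,-11),60,184.8)
c=cam("wrist"); cv2.imwrite("pics/p_w.png",c["image"][:,:,::-1])
E
```

```text
t 22.22 pos [482.  391.5 323.7] rot [ 3.140e+00 -1.000e-03 -3.052e+00] F [-0.7 -0.9 -2.2] op 0.189
GO d [-0.8 -2.6 92.7] r [ 0.02 -0.01  0.05] rows>= 2.2
```

View pics/p_w.png

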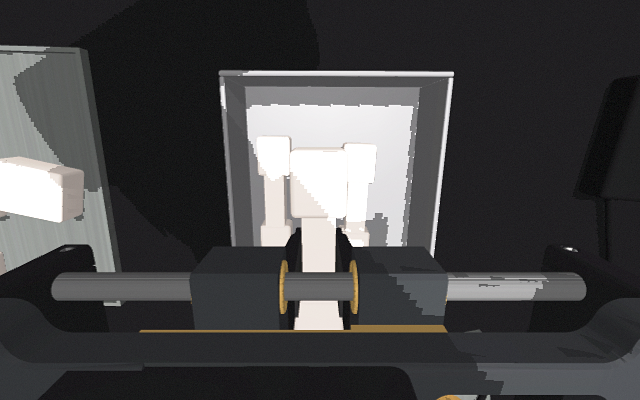

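```bash
python3 - <<'E'
from h import *
c=cam("wrist")
for p in [(258,150),(291,150),(345,155),(376,155)]:
  q=px2w(c,*p,28)[:2]; d=q-TL; print(q.round(1), (np.cos(TA)*d[0]+np.sin(TA)*d[1]).round(1),(-np.sin(TA)*d[0]+np.cos(TA)*d[1]).round(1))
E
```

```text
[437.2 333.9] -50.2 -62.1
[434.6 363.4] -50.2 -32.5
[434.9 412.3] -45.9 16.2
[432.4 440.2] -46.0 44.2
```

>>> play_rows(
  increments=[
    {"dx": 0,"dy": 0,"dz": 35,"rx": 0,"ry": 0,"rz": 0.05},
    {"dx": 0,"dy": 0,"dz": 70,"rx": 0,"ry": 0,"rz": 0.05},
    {"dx": 0,"dy": 0,"dz": 90,"rx": 0,"ry": 0,"rz": 0.05},
    {"dx": 0,"dy": 0,"dz": 95,"rx": 0,"ry": 0,"rz": 0.05},
    {"dx": 0,"dy": 0,"dz": 95,"rx": 0,"ry": 0,"rz": 0.05},
  ],
  fingers=0,
)

```text
t: 22.73
eef_pos: [482.2, 389.2, 228.0]
tcp_rot: [3.142, -0.004, -3.062]
ft_force: [-0.7, -0.6, -0.3]
opening: 0.189
```

```bash
python3 - <<'E'
from h import *
st(); go(*tl(0,-8.5),29,184.8)
E
```

```text
t 22.73 pos [482.2 389.2 228. ] rot [ 3.142 -0.004 -3.062] F [-0.7 -0.6 -0.3] op 0.189
GO d [-0.8  2.3 28. ] r [ 0.   -0.04 -0.04] rows>= 0.7
```

>>> play_rows(
  increments=[
    {"dx": 0,"dy": 2.5,"dz": 8,"rx": 0,"ry": 0,"rz": 0},
    {"dx": 0,"dy": 2.5,"dz": 18,"rx": 0,"ry": 0,"rz": 0},
    {"dx": 0,"dy": 2.5,"dz": 25,"rx": 0,"ry": 0,"rz": 0},
    {"dx": 0,"dy": 2.5,"dz": 28,"rx": 0,"ry": 0,"rz": 0},
    {"dx": 0,"dy": 2.5,"dz": 28,"rx": 0,"ry": 0,"rz": 0},
  ],
  fingers=0,
)

```text
t: 23.15
eef_pos: [481.7, 391.7, 199.4]
tcp_rot: [-3.141, -0.005, -3.062]
ft_force: [0.9, 0.1, -1.7]
opening: 0.189
```

>>> play_rows(
  increments=[
    {"dx": 0,"dy": 0,"dz": 0,"rx": 0,"ry": 0,"rz": 0},
    {"dx": 0,"dy": 0,"dz": 0,"rx": 0,"ry": 0,"rz": 0},
    {"dx": 0,"dy": 0,"dz": 0,"rx": 0,"ry": 0,"rz": 0},
  ],
  fingers=0.28,
)

```text
t: 23.4
eef_pos: [481.8, 391.7, 199.9]
tcp_rot: [-3.142, -0.004, -3.062]
ft_force: [-0.2, 0.6, 0.4]
opening: 0.273
```

>>> play_rows(
  increments=[
    {"dx": 0,"dy": 0,"dz": -15,"rx": 0,"ry": 0,"rz": 0},
    {"dx": 0,"dy": 0,"dz": -40,"rx": 0,"ry": 0,"rz": 0},
    {"dx": 0,"dy": 0,"dz": -80,"rx": 0,"ry": 0,"rz": 0},
    {"dx": 0,"dy": -20,"dz": -115,"rx": 0,"ry": 0,"rz": 0},
    {"dx": 0,"dy": -55,"dz": -140,"rx": 0,"ry": 0,"rz": 0.5},
    {"dx": 0,"dy": -95,"dz": -150,"rx": 0,"ry": 0,"rz": 1.5},
    {"dx": 0,"dy": -135,"dz": -160,"rx": 0,"ry": 0,"rz": 2.6},
    {"dx": 0,"dy": -175,"dz": -160,"rx": 0,"ry": 0,"rz": 3.7},
  ],
  fingers=0.28,
)

```text
t: 24.07
eef_pos: [496.0, 215.9, 362.4]
tcp_rot: [3.141, -0.0, 2.829]
ft_force: [0.6, 0.1, -0.4]
opening: 0.281
```

```bash
python3 - <<'E'
from seg import *
s=st()
c=cam("wrist"); cv2.imwrite("pics/q_w.png",c["image"][:,:,::-1])
c=cam("top"); cv2.imwrite("pics/q_t.png",c["image"][:,:,::-1]); seg(c,28,(296,180,350,270),170)
E
```

```text
t 24.07 pos [496.  215.9 362.4] rot [ 3.141 -0.     2.829] F [ 0.6  0.1 -0.4] op 0.281
px [327.8 197. ] mean [592.1 -18. ] rectC [591.   -9.9] size [ 61.5 155.1] pca ang deg 97.4 rect ang 8.4
px [317.2 219. ] mean [526.6  14.3] rectC [526.4  14.6] size [ 37.3 126.3] pca ang deg 100.1 rect ang 10.4
```

View pics/q_w.png

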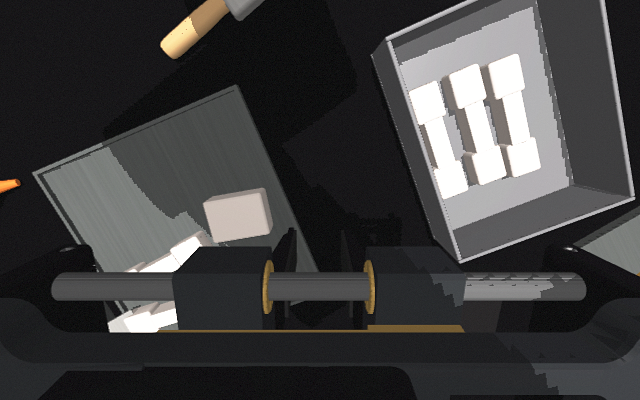

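View pics/q_t.png

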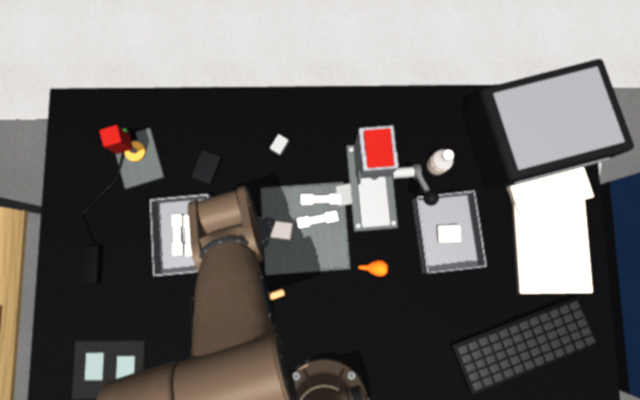

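```bash
python3 - <<'E'
from h import *
st(); go(526.5,14,150,100.2)
E
```

```text
t 24.17 pos [496.5 213.2 361.1] rot [-3.140e+00 -2.000e-03  2.825e+00] F [0.3 0.8 0.5] op 0.278
GO d [ -90.7 -179.9   40.1] r [-2.000e-02 -1.000e-02  1.027e+01] rows>= 8.6
```

>>> play_rows(
  increments=[
    {"dx": -12,"dy": -24,"dz": 0,"rx": 0,"ry": 0,"rz": 1.18},
    {"dx": -24,"dy": -48,"dz": 0,"rx": 0,"ry": 0,"rz": 2.36},
    {"dx": -36,"dy": -72,"dz": 5,"rx": 0,"ry": 0,"rz": 3.54},
    {"dx": -48,"dy": -95,"dz": 10,"rx": 0,"ry": 0,"rz": 4.72},
    {"dx": -60,"dy": -118,"dz": 15,"rx": 0,"ry": 0,"rz": 5.9},
    {"dx": -71,"dy": -140,"dz": 20,"rx": 0,"ry": 0,"rz": 7.08},
    {"dx": -82,"dy": -162,"dz": 25,"rx": 0,"ry": 0,"rz": 8.26},
    {"dx": -90.7,"dy": -180,"dz": 30,"rx": 0,"ry": 0,"rz": 9.44},
  ],
  fingers=0.45,
)

```text
t: 24.83
eef_pos: [526.8, 12.8, 331.1]
tcp_rot: [-3.14, 0.0, 1.831]
ft_force: [0.2, -0.1, -0.1]
opening: 0.453
```

>>> play_rows(
  increments=[
    {"dx": 0,"dy": 0,"dz": 0,"rx": 0,"ry": 0,"rz": 0.8},
    {"dx": 0,"dy": 0,"dz": 0,"rx": 0,"ry": 0,"rz": 0.83},
    {"dx": 0,"dy": 0,"dz": 0,"rx": 0,"ry": 0,"rz": 0.83},
  ],
)

```text
t: 25.08
eef_pos: [526.9, 13.1, 331.3]
tcp_rot: [-3.14, 0.0, 1.747]
ft_force: [0.1, 0.4, -0.1]
opening: 0.451
```

```bash
python3 - <<'E'
from seg import *
st(); go(526.5,14,100,100.2)
c=cam("wrist"); cv2.imwrite("pics/r_w.png",c["image"][:,:,::-1])
print(w2px(c,[526.5,14,28]))
E
```

```text
t 25.08 pos [526.9  13.1 331.3] rot [-3.14   0.     1.747] F [ 0.1  0.4 -0.1] op 0.451
GO d [ 1.  -0.1 60.3] r [-0.01  0.   -0.02] rows>= 1.4
[319.8030827 199.866006 ]
```

View pics/r_w.png

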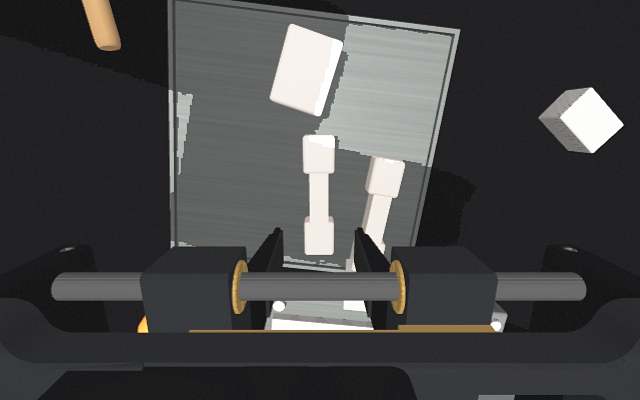

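>>> play_rows(
  increments=[
    {"dx": 1,"dy": 0,"dz": 30,"rx": 0,"ry": 0,"rz": 0},
    {"dx": 1,"dy": 0,"dz": 65,"rx": 0,"ry": 0,"rz": 0},
    {"dx": 1,"dy": 0,"dz": 95,"rx": 0,"ry": 0,"rz": 0},
    {"dx": 1,"dy": 0,"dz": 115,"rx": 0,"ry": 0,"rz": 0},
    {"dx": 1,"dy": 0,"dz": 123,"rx": 0,"ry": 0,"rz": 0},
    {"dx": 1,"dy": 0,"dz": 123,"rx": 0,"ry": 0,"rz": 0},
  ],
  fingers=0.45,
)

```text
t: 25.63
eef_pos: [526.3, 15.0, 207.1]
tcp_rot: [-3.138, -0.0, 1.751]
ft_force: [-0.5, 0.3, 0.4]
opening: 0.449
```

```bash
python3 - <<'E'
from h import *
st(); go(526.5,14,27,100.2)
E
```

```text
t 25.63 pos [526.3  15.  207.1] rot [-3.138 -0.     1.751] F [-0.5  0.3  0.4] op 0.449
GO d [-1.   0.   9.1] r [-0.04 -0.    0.02] rows>= 0.2
```

>>> play_rows(
  increments=[
    {"dx": -1,"dy": 0,"dz": 9,"rx": 0,"ry": 0,"rz": 0},
    {"dx": -1,"dy": 0,"dz": 9,"rx": 0,"ry": 0,"rz": 0},
    {"dx": -1,"dy": 0,"dz": 9,"rx": 0,"ry": 0,"rz": 0},
    {"dx": -1,"dy": 0,"dz": 9,"rx": 0,"ry": 0,"rz": 0},
    {"dx": -1,"dy": 0,"dz": 9,"rx": 0,"ry": 0,"rz": 0},
    {"dx": -1,"dy": 0,"dz": 9,"rx": 0,"ry": 0,"rz": 0},
    {"dx": -1,"dy": 0,"dz": 9,"rx": 0,"ry": 0,"rz": 0},
  ],
  fingers=0,
)

```text
t: 26.22
eef_pos: [526.7, 14.0, 198.9]
tcp_rot: [-3.139, -0.0, 1.751]
ft_force: [-0.8, 0.6, 7.0]
opening: 0.19
```

>>> play_rows(
  increments=[
    {"dx": 0,"dy": 0,"dz": -20,"rx": 0,"ry": 0,"rz": 0},
    {"dx": 0,"dy": 0,"dz": -60,"rx": 0,"ry": 0,"rz": 0},
    {"dx": 15,"dy": 0,"dz": -95,"rx": 0,"ry": 0,"rz": -1},
    {"dx": 40,"dy": -2,"dz": -125,"rx": 0,"ry": 0,"rz": -2.1},
    {"dx": 75,"dy": -5,"dz": -140,"rx": 0,"ry": 0,"rz": -3.2},
    {"dx": 112,"dy": -10,"dz": -140,"rx": 0,"ry": 0,"rz": -4.3},
    {"dx": 150,"dy": -15,"dz": -140,"rx": 0,"ry": 0,"rz": -5.4},
    {"dx": 188,"dy": -20,"dz": -140,"rx": 0,"ry": 0,"rz": -6.5},
  ],
  fingers=0,
)

```text
t: 26.88
eef_pos: [472.6, 196.7, 339.7]
tcp_rot: [-3.141, -0.001, 2.437]
ft_force: [0.4, -0.3, -1.4]
opening: 0.187
```

```bash
python3 - <<'E'
from h import *
st(); go(*tl(0,8),170,184.8)
c=cam("top"); cv2.imwrite("pics/s_t.png",c["image"][:,:,::-1])
E
```

```text
t 26.88 pos [472.6 196.7 339.7] rot [-3.141e+00 -1.000e-03  2.437e+00] F [ 0.4 -0.3 -1.4] op 0.187
GO d [130.3 166.5  -1.3] r [-0.   -0.01 -7.53] rows>= 6.3
```

View pics/s_t.png

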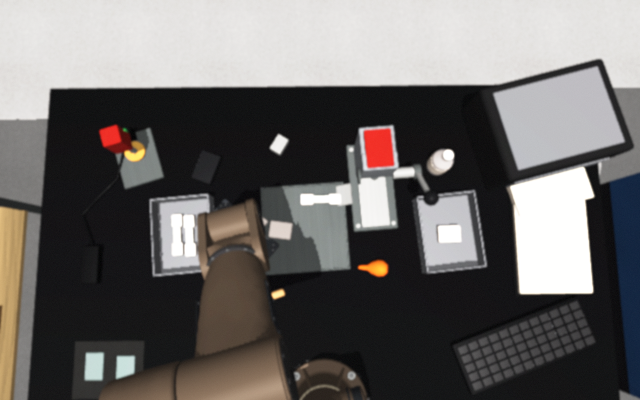

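>>> play_rows(
  increments=[
    {"dx": 19,"dy": 24,"dz": 0,"rx": 0,"ry": 0,"rz": -1.1},
    {"dx": 38,"dy": 48,"dz": 0,"rx": 0,"ry": 0,"rz": -2.2},
    {"dx": 57,"dy": 72,"dz": 0,"rx": 0,"ry": 0,"rz": -3.3},
    {"dx": 76,"dy": 96,"dz": 0,"rx": 0,"ry": 0,"rz": -4.4},
    {"dx": 95,"dy": 120,"dz": 0,"rx": 0,"ry": 0,"rz": -5.5},
    {"dx": 114,"dy": 144,"dz": 0,"rx": 0,"ry": 0,"rz": -6.6},
    {"dx": 130,"dy": 166,"dz": 0,"rx": 0,"ry": 0,"rz": -7.53},
    {"dx": 130,"dy": 166,"dz": 0,"rx": 0,"ry": 0,"rz": -7.53},
  ],
  fingers=0,
)

```text
t: 27.6
eef_pos: [476.5, 415.8, 339.6]
tcp_rot: [3.139, -0.001, -3.038]
ft_force: [0.1, -0.1, -1.4]
opening: 0.191
```

```bash
python3 - <<'E'
from h import *
st(); go(*tl(2,10),90,184.8)
c=cam("wrist"); cv2.imwrite("pics/u_w.png",c["image"][:,:,::-1])
for x,y in [(-60,-48),(-60,-8.5),(-60,28)]: print(w2px(c,[*tl(x,y),28]).round(0))
E
```

```text
t 27.6 pos [476.5 415.8 339.6] rot [ 3.139e+00 -1.000e-03 -3.038e+00] F [ 0.1 -0.1 -1.4] op 0.191
GO d [-6.2 -6.5 78.6] r [ 0.02 -0.01  0.19] rows>= 1.9
[249. 140.]
[291. 141.]
[330. 142.]
```

View pics/u_w.png

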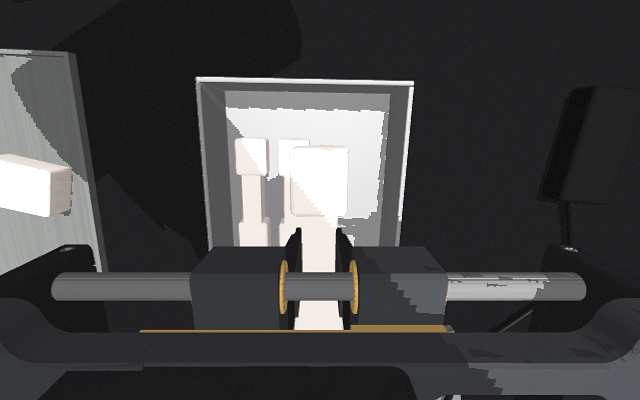

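>>> play_rows(
  increments=[
    {"dx": -6,"dy": -6.5,"dz": 20,"rx": 0,"ry": 0,"rz": 0.19},
    {"dx": -6,"dy": -6.5,"dz": 50,"rx": 0,"ry": 0,"rz": 0.19},
    {"dx": -6,"dy": -6.5,"dz": 80,"rx": 0,"ry": 0,"rz": 0.19},
    {"dx": -6,"dy": -6.5,"dz": 92,"rx": 0,"ry": 0,"rz": 0.19},
    {"dx": -6,"dy": -6.5,"dz": 92,"rx": 0,"ry": 0,"rz": 0.19},
  ],
  fingers=0,
)

```text
t: 28.07
eef_pos: [482.5, 407.1, 244.8]
tcp_rot: [-3.14, -0.007, -3.065]
ft_force: [0.7, -0.2, -1.0]
opening: 0.185
```

```bash
python3 - <<'E'
from h import *
st(); go(*tl(2,10),53,184.8)
E
```

```text
t 28.07 pos [482.5 407.1 244.8] rot [-3.14  -0.007 -3.065] F [ 0.7 -0.2 -1. ] op 0.185
GO d [-1.   3.  20.8] r [-0.01 -0.07 -0.07] rows>= 0.5
```

>>> play_rows(
  increments=[
    {"dx": -1,"dy": 3,"dz": 8,"rx": 0,"ry": -0.07,"rz": -0.07},
    {"dx": -1,"dy": 3,"dz": 15,"rx": 0,"ry": -0.07,"rz": -0.07},
    {"dx": -1,"dy": 3,"dz": 20,"rx": 0,"ry": -0.07,"rz": -0.07},
    {"dx": -1,"dy": 3,"dz": 21,"rx": 0,"ry": -0.07,"rz": -0.07},
    {"dx": -1,"dy": 3,"dz": 21,"rx": 0,"ry": -0.07,"rz": -0.07},
  ],
  fingers=0,
)

```text
t: 28.48
eef_pos: [483.2, 410.1, 224.0]
tcp_rot: [-3.14, 0.001, -3.058]
ft_force: [0.1, 0.4, -0.1]
opening: 0.188
```

>>> play_rows(
  increments=[
    {"dx": 0,"dy": 0,"dz": 0,"rx": 0,"ry": 0,"rz": 0},
    {"dx": 0,"dy": 0,"dz": 0,"rx": 0,"ry": 0,"rz": 0},
    {"dx": 0,"dy": 0,"dz": 0,"rx": 0,"ry": 0,"rz": 0},
    {"dx": 0,"dy": 0,"dz": 0,"rx": 0,"ry": 0,"rz": 0},
  ],
  fingers=0.32,
)

```text
t: 28.82
eef_pos: [483.2, 410.2, 224.4]
tcp_rot: [-3.141, 0.001, -3.058]
ft_force: [-0.7, 0.5, 0.4]
opening: 0.316
```

>>> play_rows(
  increments=[
    {"dx": 0,"dy": 0,"dz": -15,"rx": 0,"ry": 0,"rz": 0},
    {"dx": 0,"dy": 0,"dz": -40,"rx": 0,"ry": 0,"rz": 0},
    {"dx": 0,"dy": 0,"dz": -80,"rx": 0,"ry": 0,"rz": 0},
    {"dx": 0,"dy": -20,"dz": -115,"rx": 0,"ry": 0,"rz": 0},
    {"dx": 0,"dy": -55,"dz": -130,"rx": 0,"ry": 0,"rz": 0.5},
    {"dx": 0,"dy": -95,"dz": -135,"rx": 0,"ry": 0,"rz": 1.5},
    {"dx": 0,"dy": -135,"dz": -135,"rx": 0,"ry": 0,"rz": 2.6},
    {"dx": 0,"dy": -175,"dz": -135,"rx": 0,"ry": 0,"rz": 3.7},
  ],
  fingers=0.32,
)

```text
t: 29.48
eef_pos: [497.3, 234.4, 360.5]
tcp_rot: [3.141, 0.003, 2.833]
ft_force: [0.8, -0.1, 0.2]
opening: 0.32
```

```bash
python3 - <<'E'
from seg import *
s=st()
c=cam("wrist"); cv2.imwrite("pics/v_w.png",c["image"][:,:,::-1])
c=cam("top"); crop(c,"v_t.png",255,175,365,285,6)
E
```

```text
t 29.48 pos [497.3 234.4 360.5] rot [3.141e+00 3.000e-03 2.833e+00] F [ 0.8 -0.1  0.2] op 0.32
```

View pics/v_w.png

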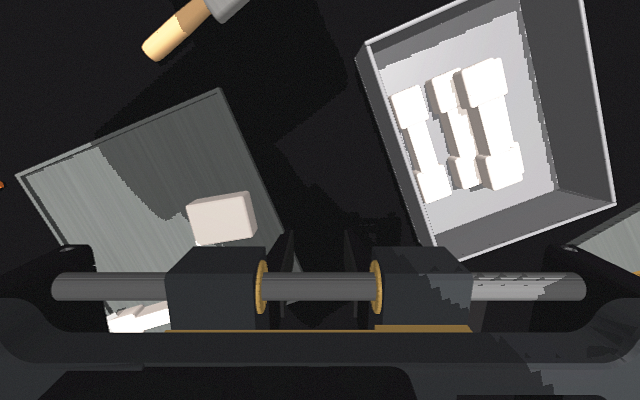

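View pics/v_t.png

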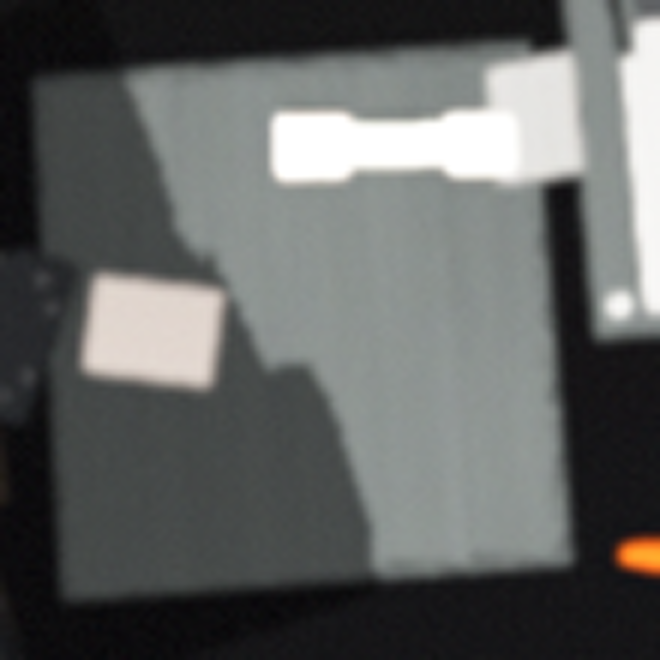

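```bash
python3 - <<'E'
from h import *
c=cam("top")
f=lambda u,v:px2w(c,(u+.5)/6+255-.5,(v+.5)/6+175-.5,28)[:2]
L=f(270,148.5);R=f(519,145.5);C=(L+R)/2;d=L-R;print(L,R,C,np.linalg.norm(d),np.degrees(np.arctan2(d[1],d[0])))
st(); go(*C,150,90)
for p in[(485,65),(575,50),(583,180),(500,187)]: print("chute at z30",px2w(c,p[0]/6+255,p[1]/6+175,30).round(0))
E
```

```text
[585.77985068  66.36732328] [586.23553009 -57.1225553 ] [586.00769038   4.62238399] 123.49071931174393 90.21142128494965
t 29.63 pos [498.  233.7 360.2] rot [-3.141e+00  2.000e-03  2.834e+00] F [-0.1  0.9  1. ] op 0.322
GO d [-153.1 -191.7   39.5] r [1.000e-02 2.000e-02 1.206e+01] rows>= 10.1
chute at z30 [625. -42.  30.]
chute at z30 [632. -87.  30.]
chute at z30 [567. -90.  30.]
chute at z30 [564. -49.  30.]
```

>>> play_rows(
  increments=[
    {"dx": -16,"dy": -20,"dz": 0,"rx": 0,"ry": 0,"rz": 1.18},
    {"dx": -32,"dy": -40,"dz": 0,"rx": 0,"ry": 0,"rz": 2.36},
    {"dx": -48,"dy": -60,"dz": 0,"rx": 0,"ry": 0,"rz": 3.54},
    {"dx": -64,"dy": -80,"dz": 0,"rx": 0,"ry": 0,"rz": 4.72},
    {"dx": -80,"dy": -100,"dz": 0,"rx": 0,"ry": 0,"rz": 5.9},
    {"dx": -96,"dy": -120,"dz": 5,"rx": 0,"ry": 0,"rz": 7.08},
    {"dx": -112,"dy": -140,"dz": 10,"rx": 0,"ry": 0,"rz": 8.26},
    {"dx": -128,"dy": -160,"dz": 15,"rx": 0,"ry": 0,"rz": 9.44},
  ],
  fingers=0.5,
)

```text
t: 30.3
eef_pos: [572.3, 42.4, 345.4]
tcp_rot: [3.139, 0.001, 1.842]
ft_force: [1.3, -0.2, 0.6]
opening: 0.503
```

```bash
python3 - <<'E'
from h import *
st(); go(586,4.6,150,90.2)
E
```

```text
t 30.3 pos [572.3  42.4 345.4] rot [3.139e+00 1.000e-03 1.842e+00] F [ 1.3 -0.2  0.6] op 0.503
GO d [-40.1   3.1  24.4] r [0.02 0.01 2.56] rows>= 2.1
```

>>> play_rows(
  increments=[
    {"dx": -15,"dy": 1,"dz": 8,"rx": 0,"ry": 0,"rz": 1},
    {"dx": -30,"dy": 2,"dz": 16,"rx": 0,"ry": 0,"rz": 2},
    {"dx": -40,"dy": 3,"dz": 20,"rx": 0,"ry": 0,"rz": 2.56},
    {"dx": -40,"dy": 3,"dz": 20,"rx": 0,"ry": 0,"rz": 2.56},
    {"dx": -40,"dy": 3,"dz": 20,"rx": 0,"ry": 0,"rz": 2.56},
  ],
)

```text
t: 30.72
eef_pos: [586.1, 5.4, 325.2]
tcp_rot: [3.14, 0.0, 1.577]
ft_force: [0.4, -0.3, 0.9]
opening: 0.501
```

```bash
python3 - <<'E'
from h import *
st(); go(586,4.6,35,90.2)
c=cam("wrist"); cv2.imwrite("pics/x_w.png",c["image"][:,:,::-1])
print([w2px(c,p).round(0) for p in [(586,4.6,28),(586,64.6,28),(586,-55,28)]])
E
```

```text
t 30.72 pos [586.1   5.4 325.2] rot [3.14  0.    1.577] F [ 0.4 -0.3  0.9] op 0.501
GO d [ -0.7  -0.3 119.2] r [0.02 0.   0.02] rows>= 2.9
[array([319., 203.]), array([319., 138.]), array([319., 261.])]
```

View pics/x_w.png

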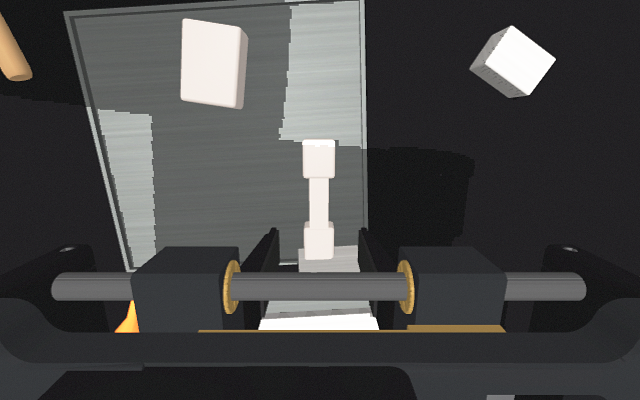

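>>> play_rows(
  increments=[
    {"dx": -0.7,"dy": 0,"dz": 30,"rx": 0,"ry": 0,"rz": 0},
    {"dx": -0.7,"dy": 0,"dz": 65,"rx": 0,"ry": 0,"rz": 0},
    {"dx": -0.7,"dy": 0,"dz": 95,"rx": 0,"ry": 0,"rz": 0},
    {"dx": -0.7,"dy": 0,"dz": 112,"rx": 0,"ry": 0,"rz": 0},
    {"dx": -0.7,"dy": 0,"dz": 117,"rx": 0,"ry": 0,"rz": 0},
    {"dx": -0.7,"dy": 0,"dz": 117,"rx": 0,"ry": 0,"rz": 0},
  ],
  fingers=0.42,
)

```text
t: 31.27
eef_pos: [586.2, 5.9, 207.9]
tcp_rot: [3.141, 0.0, 1.58]
ft_force: [-0.1, -0.1, 0.2]
opening: 0.42
```

```bash
python3 - <<'E'
from h import *
st(); go(586,4.6,27,90.2)
E
```

```text
t 31.27 pos [586.2   5.9 207.9] rot [3.141 0.    1.58 ] F [-0.1 -0.1  0.2] op 0.42
GO d [-1.3 -0.2  9.9] r [0.01 0.   0.05] rows>= 0.2
```

>>> play_rows(
  increments=[
    {"dx": -1,"dy": 0,"dz": 10,"rx": 0,"ry": 0,"rz": 0},
    {"dx": -1,"dy": 0,"dz": 10,"rx": 0,"ry": 0,"rz": 0},
    {"dx": -1,"dy": 0,"dz": 10,"rx": 0,"ry": 0,"rz": 0},
    {"dx": -1,"dy": 0,"dz": 10,"rx": 0,"ry": 0,"rz": 0},
    {"dx": -1,"dy": 0,"dz": 10,"rx": 0,"ry": 0,"rz": 0},
    {"dx": -1,"dy": 0,"dz": 10,"rx": 0,"ry": 0,"rz": 0},
    {"dx": -1,"dy": 0,"dz": 10,"rx": 0,"ry": 0,"rz": 0},
  ],
  fingers=0,
)

```text
t: 31.85
eef_pos: [586.3, 4.9, 198.7]
tcp_rot: [3.14, 0.0, 1.58]
ft_force: [-0.6, 1.3, 6.4]
opening: 0.189
```

>>> play_rows(
  increments=[
    {"dx": 0,"dy": 0,"dz": -20,"rx": 0,"ry": 0,"rz": 0},
    {"dx": 0,"dy": 0,"dz": -60,"rx": 0,"ry": 0,"rz": 0},
    {"dx": 15,"dy": -5,"dz": -95,"rx": 0,"ry": 0,"rz": -1},
    {"dx": 40,"dy": -15,"dz": -125,"rx": 0,"ry": 0,"rz": -2.1},
    {"dx": 75,"dy": -25,"dz": -140,"rx": 0,"ry": 0,"rz": -3.2},
    {"dx": 112,"dy": -35,"dz": -140,"rx": 0,"ry": 0,"rz": -4.3},
    {"dx": 150,"dy": -45,"dz": -140,"rx": 0,"ry": 0,"rz": -5.4},
    {"dx": 188,"dy": -55,"dz": -140,"rx": 0,"ry": 0,"rz": -6.5},
  ],
  fingers=0,
)

```text
t: 32.52
eef_pos: [528.5, 193.7, 339.2]
tcp_rot: [3.139, 0.002, 2.266]
ft_force: [0.4, -0.4, -1.0]
opening: 0.188
```

```bash
python3 - <<'E'
from h import *
st(); go(*tl(2,-29),170,184.8)
E
```

```text
t 32.52 pos [528.5 193.7 339.2] rot [3.139e+00 2.000e-03 2.266e+00] F [ 0.4 -0.4 -1. ] op 0.188
GO d [163.3  81.4  -1.9] r [ 0.01  0.03 -9.17] rows>= 7.7
```

>>> play_rows(
  increments=[
    {"dx": 21,"dy": 10,"dz": 0,"rx": 0,"ry": 0,"rz": -1.17},
    {"dx": 42,"dy": 20,"dz": 0,"rx": 0,"ry": 0,"rz": -2.34},
    {"dx": 63,"dy": 31,"dz": 0,"rx": 0,"ry": 0,"rz": -3.51},
    {"dx": 84,"dy": 41,"dz": 0,"rx": 0,"ry": 0,"rz": -4.68},
    {"dx": 105,"dy": 52,"dz": 0,"rx": 0,"ry": 0,"rz": -5.85},
    {"dx": 126,"dy": 62,"dz": 0,"rx": 0,"ry": 0,"rz": -7.02},
    {"dx": 146,"dy": 72,"dz": 0,"rx": 0,"ry": 0,"rz": -8.19},
    {"dx": 163,"dy": 81,"dz": 0,"rx": 0,"ry": 0,"rz": -9.17},
  ],
  fingers=0,
)

```text
t: 33.18
eef_pos: [485.7, 372.1, 339.1]
tcp_rot: [-3.141, 0.003, -3.051]
ft_force: [0.2, -0.3, -1.6]
opening: 0.187
```

>>> play_rows(
  increments=[
    {"dx": 0,"dy": 0,"dz": 0,"rx": 0,"ry": 0,"rz": 0},
    {"dx": 0,"dy": 0,"dz": 0,"rx": 0,"ry": 0,"rz": 0},
  ],
  fingers=0,
)

```text
t: 33.35
eef_pos: [485.2, 372.6, 338.9]
tcp_rot: [-3.141, 0.002, -3.05]
ft_force: [-0.2, -1.0, -1.1]
opening: 0.186
```

```bash
python3 - <<'E'
from h import *
st(); go(*tl(2,-30),75,184.8)
c=cam("wrist"); cv2.imwrite("pics/y_w.png",c["image"][:,:,::-1])
for x,y,z in [(-60,-48,28),(-60,-8.5,28),(-60,10,52)]: print(w2px(c,[*tl(x,y),z]).round(0))
E
```

```text
t 33.35 pos [485.2 372.6 338.9] rot [-3.141e+00  2.000e-03 -3.050e+00] F [-0.2 -1.  -1.1] op 0.186
GO d [-0.9 -2.4 92.9] r [-0.01  0.02  0.07] rows>= 2.2
[296. 135.]
[338. 135.]
[361. 137.]
```

View pics/y_w.png

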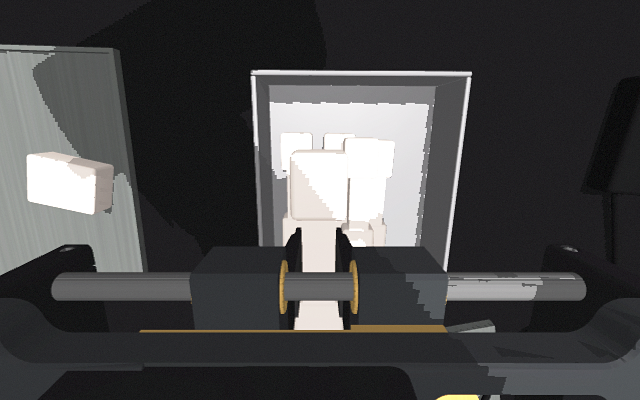

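>>> play_rows(
  increments=[
    {"dx": -1,"dy": -2.4,"dz": 30,"rx": 0,"ry": 0,"rz": 0.07},
    {"dx": -1,"dy": -2.4,"dz": 65,"rx": 0,"ry": 0,"rz": 0.07},
    {"dx": -1,"dy": -2.4,"dz": 88,"rx": 0,"ry": 0,"rz": 0.07},
    {"dx": -1,"dy": -2.4,"dz": 93,"rx": 0,"ry": 0,"rz": 0.07},
    {"dx": -1,"dy": -2.4,"dz": 93,"rx": 0,"ry": 0,"rz": 0.07},
  ],
  fingers=0,
)

```text
t: 33.82
eef_pos: [487.2, 368.5, 244.8]
tcp_rot: [-3.139, -0.0, -3.062]
ft_force: [-0.2, 0.1, -0.3]
opening: 0.185
```

```bash
python3 - <<'E'
from h import *
st(); go(*tl(2,-30),53,184.8)
c=cam("wrist"); cv2.imwrite("pics/y2_w.png",c["image"][:,:,::-1])
E
```

```text
t 33.82 pos [487.2 368.5 244.8] rot [-3.139 -0.    -3.062] F [-0.2  0.1 -0.3] op 0.185
GO d [ 0.6  1.8 20.8] r [-0.02 -0.   -0.04] rows>= 0.5
```

View pics/y2_w.png

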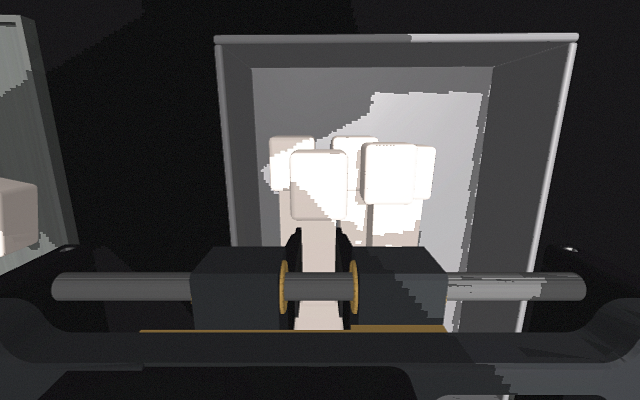

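Good: held bar (319,185) sits between the lower bars, clear of the upper bar (from x 363). Lower and release.

>>> play_rows(
  increments=[
    {"dx": 0.5,"dy": 1.5,"dz": 8,"rx": 0,"ry": 0,"rz": 0},
    {"dx": 0.5,"dy": 1.5,"dz": 15,"rx": 0,"ry": 0,"rz": 0},
    {"dx": 0.5,"dy": 1.5,"dz": 20,"rx": 0,"ry": 0,"rz": 0},
    {"dx": 0.5,"dy": 1.5,"dz": 21,"rx": 0,"ry": 0,"rz": 0},
    {"dx": 0.5,"dy": 1.5,"dz": 21,"rx": 0,"ry": 0,"rz": 0},
  ],
  fingers=0,
)

```text
t: 34.28
eef_pos: [486.9, 370.4, 225.2]
tcp_rot: [-3.14, 0.002, -3.062]
ft_force: [-0.6, 0.6, -1.0]
opening: 0.185
```

>>> play_rows(
  increments=[
    {"dx": 0,"dy": 0,"dz": 0,"rx": 0,"ry": 0,"rz": 0},
    {"dx": 0,"dy": 0,"dz": 0,"rx": 0,"ry": 0,"rz": 0},
    {"dx": 0,"dy": 0,"dz": 0,"rx": 0,"ry": 0,"rz": 0},
    {"dx": 0,"dy": 0,"dz": 0,"rx": 0,"ry": 0,"rz": 0},
  ],
  fingers=0.3,
)

```text
t: 34.62
eef_pos: [486.9, 370.4, 225.5]
tcp_rot: [-3.141, 0.002, -3.062]
ft_force: [0.6, 0.3, 0.7]
opening: 0.294
```

>>> play_rows(
  increments=[
    {"dx": 0,"dy": 0,"dz": -15,"rx": 0,"ry": 0,"rz": 0},
    {"dx": 0,"dy": 0,"dz": -40,"rx": 0,"ry": 0,"rz": 0},
    {"dx": 0,"dy": 0,"dz": -80,"rx": 0,"ry": 0,"rz": 0},
    {"dx": 0,"dy": -20,"dz": -115,"rx": 0,"ry": 0,"rz": 0},
    {"dx": 0,"dy": -55,"dz": -130,"rx": 0,"ry": 0,"rz": 0},
    {"dx": 0,"dy": -95,"dz": -135,"rx": 0,"ry": 0,"rz": 0},
    {"dx": 0,"dy": -135,"dz": -135,"rx": 0,"ry": 0,"rz": 0},
    {"dx": 0,"dy": -165,"dz": -135,"rx": 0,"ry": 0,"rz": 0},
  ],
  fingers=0.3,
)

```text
t: 35.28
eef_pos: [499.4, 203.8, 361.5]
tcp_rot: [-3.141, 0.004, -3.062]
ft_force: [1.4, -1.3, -0.3]
opening: 0.298
```

```bash
python3 - <<'E'
from seg import *
s=st()
c=cam("wrist"); cv2.imwrite("pics/z_w.png",c["image"][:,:,::-1])
for p in [(64,48),]: pass
go(495,124,150,172.4)
E
```

```text
t 35.28 pos [499.4 203.8 361.5] rot [-3.141  0.004 -3.062] F [ 1.4 -1.3 -0.3] op 0.298
GO d [ 10.9 -75.9  40.4] r [-0.02  0.03  2.01] rows>= 2.1
```

View pics/z_w.png

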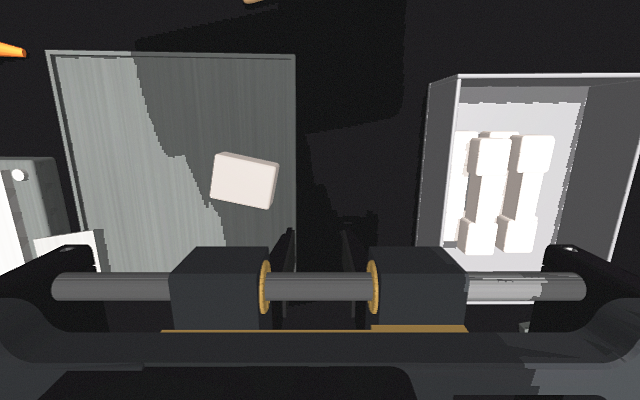

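>>> play_rows(
  increments=[
    {"dx": 4,"dy": -25,"dz": 5,"rx": 0,"ry": 0,"rz": 0.7},
    {"dx": 8,"dy": -50,"dz": 10,"rx": 0,"ry": 0,"rz": 1.4},
    {"dx": 11,"dy": -76,"dz": 20,"rx": 0,"ry": 0,"rz": 2},
    {"dx": 11,"dy": -76,"dz": 35,"rx": 0,"ry": 0,"rz": 2},
    {"dx": 11,"dy": -76,"dz": 35,"rx": 0,"ry": 0,"rz": 2},
    {"dx": 11,"dy": -76,"dz": 35,"rx": 0,"ry": 0,"rz": 2},
    {"dx": 11,"dy": -76,"dz": 35,"rx": 0,"ry": 0,"rz": 2},
  ],
  fingers=0.9,
)

```text
t: 35.92
eef_pos: [495.1, 124.4, 326.9]
tcp_rot: [-3.14, 0.003, 3.011]
ft_force: [0.1, 0.4, -0.3]
opening: 0.733
```

```bash
python3 - <<'E'
from seg import *
s=st()
c=cam("wrist"); cv2.imwrite("pics/za_w.png",c["image"][:,:,::-1]); print(w2px(c,[495,124,34]))
go(495,124,35,172.4)
E
```

```text
t 35.92 pos [495.1 124.4 326.9] rot [-3.140e+00  3.000e-03  3.011e+00] F [ 0.1  0.4 -0.3] op 0.733
[317.20021406 202.74680494]
GO d [  0.5  -0.4 121. ] r [-0.01  0.04  0.03] rows>= 2.9
```

View pics/za_w.png

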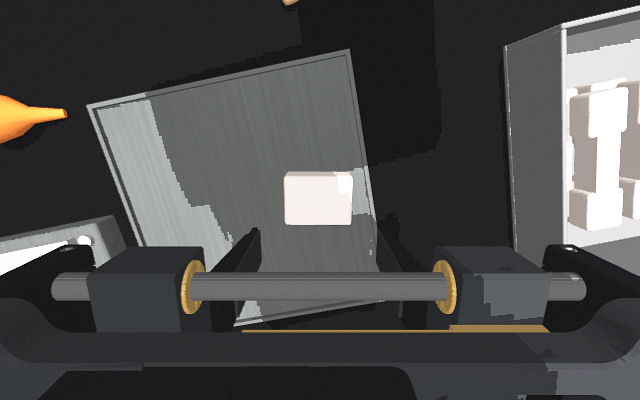

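>>> play_rows(
  increments=[
    {"dx": 0.5,"dy": 0,"dz": 30,"rx": 0,"ry": 0,"rz": 0},
    {"dx": 0.5,"dy": 0,"dz": 65,"rx": 0,"ry": 0,"rz": 0},
    {"dx": 0.5,"dy": 0,"dz": 95,"rx": 0,"ry": 0,"rz": 0},
    {"dx": 0.5,"dy": 0,"dz": 112,"rx": 0,"ry": 0,"rz": 0},
    {"dx": 0.5,"dy": 0,"dz": 115,"rx": 0,"ry": 0,"rz": 0},
    {"dx": 0.5,"dy": 0,"dz": 115,"rx": 0,"ry": 0,"rz": 0},
  ],
  fingers=0.8,
)

```text
t: 36.47
eef_pos: [495.2, 125.0, 211.8]
tcp_rot: [-3.14, 0.003, 3.013]
ft_force: [0.0, 0.2, 0.5]
opening: 0.799
```

```bash
python3 - <<'E'
from h import *
st(); go(495,124,33,172.4)
E
```

```text
t 36.47 pos [495.2 125.  211.8] rot [-3.140e+00  3.000e-03  3.013e+00] F [0.  0.2 0.5] op 0.799
GO d [ 0.1 -1.   7.8] r [-0.01  0.03  0.04] rows>= 0.2
```

>>> play_rows(
  increments=[
    {"dx": 0,"dy": -0.5,"dz": 7,"rx": 0,"ry": 0,"rz": 0},
    {"dx": 0,"dy": -0.5,"dz": 7,"rx": 0,"ry": 0,"rz": 0},
    {"dx": 0,"dy": -0.5,"dz": 7,"rx": 0,"ry": 0,"rz": 0},
    {"dx": 0,"dy": -0.5,"dz": 7,"rx": 0,"ry": 0,"rz": 0},
    {"dx": 0,"dy": -0.5,"dz": 7,"rx": 0,"ry": 0,"rz": 0},
    {"dx": 0,"dy": -0.5,"dz": 7,"rx": 0,"ry": 0,"rz": 0},
  ],
  fingers=0,
)

```text
t: 36.97
eef_pos: [495.2, 124.5, 205.5]
tcp_rot: [-3.14, 0.004, 3.013]
ft_force: [-0.9, 0.1, 5.9]
opening: 0.674
```

>>> play_rows(
  increments=[
    {"dx": 0,"dy": 0,"dz": -15,"rx": 0,"ry": 0,"rz": 0},
    {"dx": 0,"dy": 0,"dz": -50,"rx": 0,"ry": 0,"rz": 0},
    {"dx": 0,"dy": 0,"dz": -85,"rx": 0,"ry": 0,"rz": 0},
    {"dx": 5,"dy": -15,"dz": -115,"rx": 0,"ry": 0,"rz": 0},
    {"dx": 10,"dy": -45,"dz": -135,"rx": 0,"ry": 0,"rz": 0},
    {"dx": 20,"dy": -80,"dz": -140,"rx": 0,"ry": 0,"rz": 0},
    {"dx": 30,"dy": -115,"dz": -140,"rx": 0,"ry": 0,"rz": 0},
    {"dx": 40,"dy": -150,"dz": -140,"rx": 0,"ry": 0,"rz": 0},
  ],
  fingers=0,
)

```text
t: 37.63
eef_pos: [434.7, -19.9, 346.3]
tcp_rot: [-3.14, 0.006, 3.014]
ft_force: [1.8, -0.1, -1.0]
opening: 0.668
```

```bash
python3 - <<'E'
from h import *
st(); C=np.array([482.,-365.]); a=np.radians(5.3); T=tl(-63,0,C,a); print(T); go(*T,170,185.3)
c=cam("wrist"); cv2.imwrite("pics/zb_w.png",c["image"][:,:,::-1])
E
```

```text
t 37.63 pos [434.7 -19.9 346.3] rot [-3.14   0.006  3.014] F [ 1.8 -0.1 -1. ] op 0.668
[ 419.26934401 -370.81934701]
GO d [ -29.5 -350.     5.9] r [-0.02  0.05 -2.11] rows>= 8.4
```

View pics/zb_w.png

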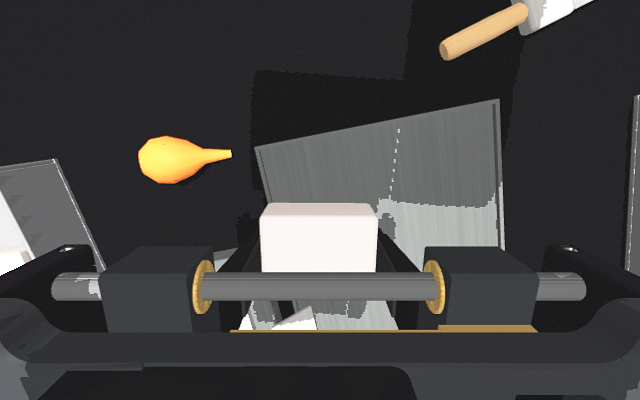

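>>> play_rows(
  increments=[
    {"dx": -3,"dy": -35,"dz": 0,"rx": 0,"ry": 0,"rz": -0.2},
    {"dx": -6,"dy": -75,"dz": 0,"rx": 0,"ry": 0,"rz": -0.5},
    {"dx": -9,"dy": -115,"dz": 0,"rx": 0,"ry": 0,"rz": -0.8},
    {"dx": -12,"dy": -155,"dz": 0,"rx": 0,"ry": 0,"rz": -1.1},
    {"dx": -16,"dy": -195,"dz": 0,"rx": 0,"ry": 0,"rz": -1.4},
    {"dx": -20,"dy": -235,"dz": 0,"rx": 0,"ry": 0,"rz": -1.7},
    {"dx": -24,"dy": -275,"dz": 0,"rx": 0,"ry": 0,"rz": -1.9},
    {"dx": -27,"dy": -315,"dz": 0,"rx": 0,"ry": 0,"rz": -1.9},
  ],
  fingers=0,
)

```text
t: 38.35
eef_pos: [418.3, -341.6, 346.8]
tcp_rot: [-3.139, 0.003, -3.071]
ft_force: [1.3, 0.4, -1.6]
opening: 0.671
```

>>> play_rows(
  increments=[
    {"dx": -2,"dy": -15,"dz": 0,"rx": 0,"ry": 0,"rz": 0},
    {"dx": -2,"dy": -30,"dz": 0,"rx": 0,"ry": 0,"rz": 0},
    {"dx": -2,"dy": -30,"dz": 0,"rx": 0,"ry": 0,"rz": 0},
    {"dx": -2,"dy": -30,"dz": 0,"rx": 0,"ry": 0,"rz": 0},
  ],
  fingers=0,
)

```text
t: 38.68
eef_pos: [422.1, -371.5, 346.5]
tcp_rot: [-3.139, 0.002, -3.073]
ft_force: [0.6, 0.1, -1.4]
opening: 0.676
```

```bash
python3 - <<'E'
from h import *
s=st(); print(s["joints"].round(2)); C=np.array([482.,-365.]); a=np.radians(5.3); T=tl(-63,0,C,a); go(*T,90,184)
c=cam("wrist"); cv2.imwrite("pics/zc_w.png",c["image"][:,:,::-1])
for x,y in [(-106,-81),(-106,81),(106,81),(106,-81)]: print(w2px(c,[*tl(x,y,C,a),70]).round(0))
t=cam("top"); crop(t,"zc_t.png",405,175,495,285,6)
E
```

```text
t 38.68 pos [ 422.1 -371.5  346.5] rot [-3.139e+00  2.000e-03 -3.073e+00] F [ 0.6  0.1 -1.4] op 0.676
[-0.84  0.47  1.78  0.    0.89 -2.48]
GO d [ 3.   1.1 85.5] r [-0.02  0.02 -0.01] rows>= 2.1
[221. 158.]
[414. 153.]
[402. 363.]
[243. 366.]
```

View pics/zc_w.png

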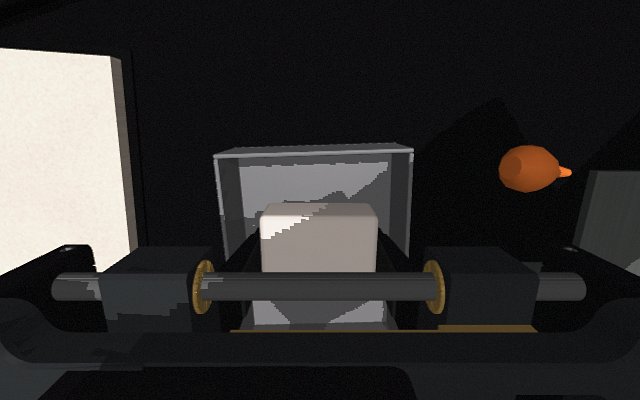

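View pics/zc_t.png

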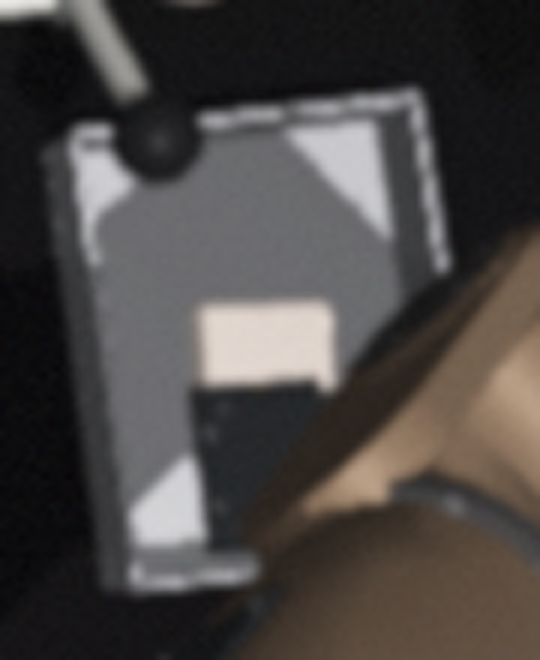

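>>> play_rows(
  increments=[
    {"dx": 2,"dy": 1,"dz": 30,"rx": 0,"ry": 0,"rz": 0},
    {"dx": 3,"dy": 1,"dz": 65,"rx": 0,"ry": 0,"rz": 0},
    {"dx": 3,"dy": 1,"dz": 95,"rx": 0,"ry": 0,"rz": 0},
    {"dx": 3,"dy": 1,"dz": 115,"rx": 0,"ry": 0,"rz": 0},
    {"dx": 3,"dy": 1,"dz": 120,"rx": 0,"ry": 0,"rz": 0},
    {"dx": 3,"dy": 1,"dz": 120,"rx": 0,"ry": 0,"rz": 0},
  ],
  fingers=0,
)

```text
t: 39.28
eef_pos: [419.7, -369.1, 226.0]
tcp_rot: [-3.141, 0.001, -3.07]
ft_force: [-0.1, -0.0, -0.7]
opening: 0.667
```

```bash
python3 - <<'E'
from h import *
s=st(); C=np.array([482.,-365.]); a=np.radians(5.3); T=tl(-63,0,C,a); go(*T,36,184)
c=cam("wrist"); cv2.imwrite("pics/zd_w.png",c["image"][:,:,::-1])
E
```

```text
t 39.28 pos [ 419.7 -369.1  226. ] rot [-3.141e+00  1.000e-03 -3.070e+00] F [-0.1 -0.  -0.7] op 0.667
GO d [ 0.6 -1.7 19. ] r [-0.    0.01  0.02] rows>= 0.5
```

View pics/zd_w.png

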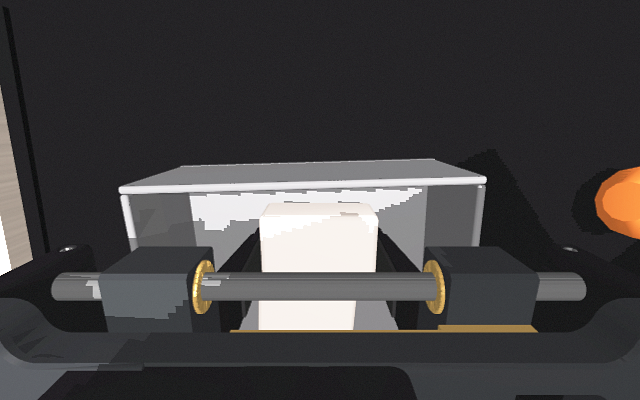

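>>> play_rows(
  increments=[
    {"dx": 0.5,"dy": -1.5,"dz": 8,"rx": 0,"ry": 0,"rz": 0},
    {"dx": 0.5,"dy": -1.5,"dz": 15,"rx": 0,"ry": 0,"rz": 0},
    {"dx": 0.5,"dy": -1.5,"dz": 19.5,"rx": 0,"ry": 0,"rz": 0},
    {"dx": 0.5,"dy": -1.5,"dz": 19.5,"rx": 0,"ry": 0,"rz": 0},
    {"dx": 0.5,"dy": -1.5,"dz": 19.5,"rx": 0,"ry": 0,"rz": 0},
  ],
  fingers=0,
)

```text
t: 39.75
eef_pos: [419.5, -371.1, 207.7]
tcp_rot: [-3.14, 0.002, -3.07]
ft_force: [-0.3, 1.1, -0.6]
opening: 0.672
```

>>> play_rows(
  increments=[
    {"dx": 0,"dy": 0,"dz": 0,"rx": 0,"ry": 0,"rz": 0},
    {"dx": 0,"dy": 0,"dz": 0,"rx": 0,"ry": 0,"rz": 0},
    {"dx": 0,"dy": 0,"dz": 0,"rx": 0,"ry": 0,"rz": 0},
    {"dx": 0,"dy": 0,"dz": 0,"rx": 0,"ry": 0,"rz": 0},
  ],
  fingers=0.82,
)

```text
t: 40.08
eef_pos: [419.5, -371.1, 208.0]
tcp_rot: [-3.139, 0.002, -3.07]
ft_force: [0.1, -0.5, -0.7]
opening: 0.819
```

>>> play_rows(
  increments=[
    {"dx": 0,"dy": 0,"dz": -15,"rx": 0,"ry": 0,"rz": 0},
    {"dx": 0,"dy": 0,"dz": -45,"rx": 0,"ry": 0,"rz": 0},
    {"dx": 0,"dy": 0,"dz": -80,"rx": 0,"ry": 0,"rz": 0},
    {"dx": 0,"dy": 0,"dz": -115,"rx": 0,"ry": 0,"rz": 0},
    {"dx": 0,"dy": 30,"dz": -135,"rx": 0,"ry": 0,"rz": 0},
    {"dx": 0,"dy": 70,"dz": -140,"rx": 0,"ry": 0,"rz": 0},
    {"dx": 0,"dy": 110,"dz": -140,"rx": 0,"ry": 0,"rz": 0},
    {"dx": 0,"dy": 150,"dz": -140,"rx": 0,"ry": 0,"rz": 0},
  ],
  fingers=0.82,
)

```text
t: 40.75
eef_pos: [407.8, -219.7, 348.4]
tcp_rot: [-3.138, 0.004, -3.071]
ft_force: [0.2, -0.1, 0.2]
opening: 0.821
```

>>> play_rows(
  increments=[
    {"dx": 0,"dy": 20,"dz": 0,"rx": 0,"ry": 0,"rz": 0},
    {"dx": 0,"dy": 50,"dz": 0,"rx": 0,"ry": 0,"rz": 0},
    {"dx": 0,"dy": 80,"dz": 0,"rx": 0,"ry": 0,"rz": 0},
    {"dx": 0,"dy": 110,"dz": 0,"rx": 0,"ry": 0,"rz": 0},
    {"dx": 0,"dy": 140,"dz": 0,"rx": 0,"ry": 0,"rz": 0},
    {"dx": 0,"dy": 140,"dz": 0,"rx": 0,"ry": 0,"rz": 0},
  ],
  fingers=0.82,
)

```text
t: 41.25
eef_pos: [396.9, -76.6, 348.1]
tcp_rot: [-3.139, 0.003, -3.069]
ft_force: [-0.3, -0.3, -0.6]
opening: 0.816
```

```bash
python3 - <<'E'
from h import *
st()
c=cam("top"); crop(c,"ze_t.png",130,115,500,300,2.15)
c=cam("scene"); cv2.imwrite("pics/ze_s.png",c["image"][:,:,::-1])
E
```

```text
t 41.25 pos [396.9 -76.6 348.1] rot [-3.139e+00  3.000e-03 -3.069e+00] F [-0.3 -0.3 -0.6] op 0.816
```

View pics/ze_t.png

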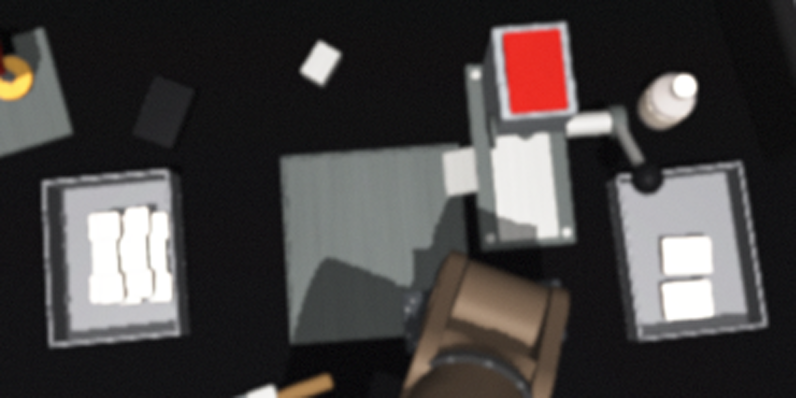

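View pics/ze_s.png

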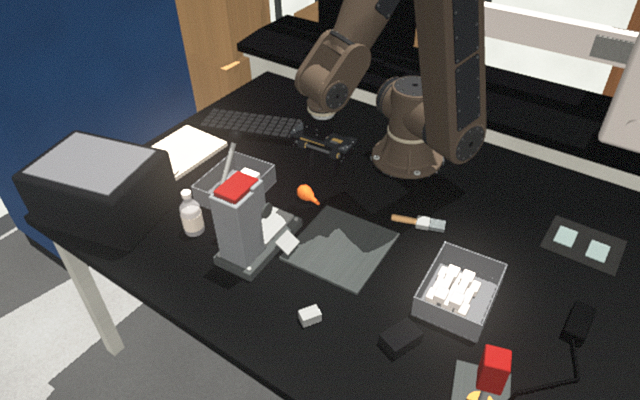

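```bash
python3 - <<'E'
from h import *
print(env.job_done())
E
```

```text
the job is handed in; nothing more can be done
None
```

The job is done and handed in at about 41 s of the 210 s allowed.

**Marking:** I pinched the lever ball and swung it down until the upward force jumped from about 10 N to 23 N, which I took as the stop. I held it there for about a second and rode it back. After release, the ball sat within a pixel of its home position in the wrist image. The gripper was about 2 to 5 mm lower than the nominal stop position. I did not check the stop any other way.

**Bars:** The press bar was drawn out, re-gripped at its waist and put in the sample bar's tote (the one on the robot's left). The three tray bars followed. Two of the four lie flat beside the sample, and the other two straddle the bars below. One tray bar had been knocked a few centimetres aside during the run, so I re-measured it before gripping.

**Block:** The single tray block lies flat beside the sample block in the other tote.

**Last checks:**
- **Totes:** the final top image shows two blocks in the right tote and stacked bars in the left. All four bars plus the sample were seen settling there.
- **Tray and press:** both are empty, and the lever is home.
- **Bystanders:** all four appear where they started.
- **Gripper:** it is clear of everything and empty.

One reading disagreed: an early wrist-camera fix of the left tote was off by about 10 mm because I mixed two frames. I re-measured before placing anything there, and the result matched the top camera.

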